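Pack a model-ship kit into its two-layer box

ROBOT

A 7-joint arm with a two-finger parallel gripper is mounted at the origin on the work surface. World frame = base frame: x ahead of the robot, y to its left, z up, the work surface at z = 0. Lengths are in m, angles in rad, forces in N, time in s.
With the tool pointing down it reaches from about 0.4 to 0.875 m from the base axis. Payload 19.3 kg.
Tool frame: the origin (TCP) lies midway between the tips of the shut fingers; the grasp point (between the pads) lies 19 mm behind it; z points along the fingers, y is the line along which they close (so a half turn about z gives the same grasp; the last joint's range is limited). The gripper opens to 85 mm and grips with 20 to 120 N. Pads are 22 mm wide; open, the fingers measure 114 mm over their backs; the gripper's body (76 mm by 85 mm) begins 54 mm behind the grasp point. The pads swing forward as they close: fully open they stand 13 mm farther back than shut.
Start: joints at [-1.375, 0.521, -0.036, 1.599, 0.021, 1.021, -0.113], TCP at [0.164, 0.603, 0.231] pointing down, gripper open.
Joint ranges: [-2.91, 2.91], [-0.3, 2.13], [-1.5, 1.42], [0.17, 2.43], [-1.26, 4.41], [0.16, 1.93], [-2.52, 2.52]. Speed limits (rad/s): [1.89, 1.89, 2.39, 2.39, 3.01, 3.01, 3.01].

INTERFACE

Orientations are given as a unit quaternion [w, x, y, z].
In Python, from rig import ctrl gives the robot as it stands. The module is installed in compiled form; this text tells all that it offers.
- The arm moves only by the shell command python3 -m jog 'ROWS' [FORCE]. ROWS is JSON, a list of rows, each a list of 5 numbers: the shift along the tool's x, y, z in units of 40 mm (1.0 is 40 mm), then the turn about the tool's z in units of 5 degrees (1.0 is 5 degrees), then the opening, from -1 (shut) to 1 (fully open). In form: [[x, y, z, spin, fingers], ...]. A call has 1 to 20 rows; each row shifts and turns the commanded pose from where the row before left it, along the tool's axes as they then stand; what a row does not reach is not made up. A row lasts 1/12 s, in which the tool goes at most 41.7 mm and 7.16 degrees, less where a joint would pass 70% of its speed; a pose out of reach is approached as far as the arm can. A call is refused whole if a number of a shift passes 1 or a number of a turn 1, either way. A call with a gripper value outside its range is refused whole. The fingers move at their own pace and stop on an object; FORCE is the grip in N (left out, the last holds). Time passes only in rows, so rows that do not move let the fingers close. It gives the time, the measured TCP pose, the force, the opening and the grip force at its end, in the units of the state.
- ctrl.observe(): the state, without advancing time (a new reading comes with each control period).
- ctrl.get_image(name): name is "side" or "top"; returns the picture (480x640x3 uint8, red, green, blue); there is no depth.
- ctrl.camera_model(name): a dict with "vfov" (degrees; the focal length in pixels is half the picture's height over the tangent of half this angle, whatever the lens; pixels are square), "cx", "cy" (the principal point, pixels), "pose" (4x4, takes a point from camera to world coordinates). Camera axes: x right, y down, z forward; pixel columns grow to the right and rows downward; lengths in m; the calibration is good to about 2 mm. A picture is of the moment at which its call begins. camera_model takes no time and is no camera call.
- ctrl.hand_in(): hands the job in; it is judged then, once.
The state is a dict: "time_s": time; "joints": joint angles; "joint_vel": joint speeds; "tau": joint torques, N m; "tcp_pos": TCP position; "tool_rot": TCP orientation; "contact_force": force on the tool from outside, world axes, zero at the start; "moment": the same for the moment, N m; "grip_width": finger opening in m; "grasp_force": force on a finger pad.
Only numpy, scipy, OpenCV 4.12 (cv2) and the standard library are available. Lean on these libraries where they do the work, as an engineer would, in place of code of your own. Each camera call takes 0.05 s, during which the arm holds its last target. There are 200 camera calls.

TASK

Pack this ship kit into its open cardboard box. First put the deckhouse, the wooden display stand and the paint pot upright into the foam recesses cut to their outlines in the bottom of the box; then lay the cardboard divider level on the box's end ledges, foam berth upward, and last set the grey hull upright on its flat bottom in that berth. Do not disturb the finished model that stands on its white painting block.

Things in the scene. Friction and masses are not known exactly. Their poses are not given: they have to be found in the camera images.
- box: Open cardboard box, fixed, outside 242 (x) x 118 (y) x 48 mm high, walls and floor 4 thick. Inside each short end is a ledge 10 wide, its top 40 above the underside (8 below the rim): the divider lies on these two. Three dark foam inserts lie between them on the floor in a row along x, 71 apart; which is where changes. Origin: centre of the underside; x along the length, z up.
- nest_house: Dark foam insert in the box, fixed, 70 (x) x 106 (y) x 14 mm high, with a centred long narrow recess 64 (x) x 32 (y), 10 deep, pale-floored, for the deckhouse. Origin: centre of its underside, 4 above the box's underside; axes parallel to the box's. The recess floor is 4 above the origin.
- nest_stand: Dark foam insert in the box, fixed, 70 (x) x 106 (y) x 14 mm high, with a centred broad rectangular recess 56 (x) x 46 (y), 10 deep, pale-floored, for the display stand. Origin: centre of its underside, 4 above the box's underside; axes parallel to the box's. The recess floor is 4 above the origin.
- nest_pot: Dark foam insert in the box, fixed, 70 (x) x 106 (y) x 14 mm high, with a centred round recess 42 in diameter, 10 deep, pale-floored, for the paint pot. Origin: centre of its underside, 4 above the box's underside; axes parallel to the box's. The recess floor is 4 above the origin.
- house: Deckhouse of the ship, light grey resin, about 30 g: a block 54 (x) x 22 (y) x 20 mm high with rows of small windows and two funnels of 9 diameter on top, 30 high over all. It starts upright on the table. Origin: centre of the underside, z up. It fits its recess either way round, long side along the recess.
- stand: Wooden display stand, about 30 g: a U-shaped block 46 (x) x 36 (y) x 26 mm high, base 9 thick, two cheeks 5 thick rising along the sides at y = -15.5 and +15.5. It starts upright, channel upward. Origin: centre of the underside, z up. It fits its recess either way round, its 46 side along the recess's 56.
- pot: Paint pot, amber glass with a white screw cap, about 45 g: 32 mm in diameter, 30 high, upright on the table. Origin: centre of the underside, z up.
- divider: Loose cardboard board, about 90 g, 226 (x) x 102 (y) x 5 mm, starting flat on the table. On it four dark foam strips 8 wide, up to 17 above its underside, frame the hull's berth, 192 (x) x 34 (y) inside; the long strips are 50 over their outer faces (grip there). Origin: centre of the underside, z up. In the box, either way round, it lies 40 above the box's underside with 4 play all round.
- hull: Ship's hull, plain grey resin, about 85 g, 180 mm long (x, bow at +x), 24 wide with straight upright sides over the middle 126, flat bottom, 28 high, round stern; it balances near mid-length. It starts upright on the table. Origin: centre of the underside at mid-length, z up. In the berth, either way round, it rests on the board and its top 16 stand above the strips.
- model: Finished model (black hull, white deckhouse) standing on a white foam painting block 85 (x) x 225 (y) x 30 mm high, 86 high over the funnels, at the far side of the mat; to be left alone. Origin: centre of the block's underside.
There are look-alikes about, which are no part of the job. Of the things like the divider, leave any that is purple; of the rest the larger one is meant.

How it is judged:
On the way, in this order (a step that is already met when the one before it is completed fails the run):
1. the deckhouse, the display stand and the paint pot are each upright in their own recess (horizontal distance between house and nest_house below 0.01 m and z of house in the frame of nest_house between 0.001 and 0.008 m and angle between each of house, stand, pot's own z axis and vertical below 0.12 rad and horizontal distance between stand and nest_stand below 0.01 m and z of stand in the frame of nest_stand between 0.001 and 0.008 m and horizontal distance between pot and nest_pot below 0.009 m and z of pot in the frame of nest_pot between 0.001 and 0.008 m), for 0.2 s.
2. the divider lies level on both ledges, berth upward (horizontal distance between divider and box below 0.01 m and z of divider in the frame of box between 0.036 and 0.044 m and angle between divider's own z axis and vertical below 0.04 rad), for 0.2 s.
3. the hull lies upright in the berth (horizontal distance between hull and divider below 0.012 m and z of hull in the frame of divider between 0.002 and 0.01 m and angle between hull's own z axis and vertical below 0.12 rad), for 0.2 s.
At the end, for the whole second after the job is handed in: Deckhouse and stand within 10 mm, pot within 9 mm of their own insert's centre, upright, underside under 8 mm above the insert's; divider level on the ledges, within 10 mm of the box's centre; hull upright on the board within 12 mm of the divider's centre; all at rest (all of step 1 and all of step 2 and all of step 3 and linear speed of each of house, stand, pot, divider, hull below 0.02 m/s); the robot touches nothing.
It fails at once if the finished model on its block is moved by more than 15 mm or tipped (distance of model from where it was at the start of the episode above 0.015 m or angle between model's own z axis and vertical above 0.2 rad).
It also fails if it takes over 131 s, if anything falls off the work surface, if the arm or the gripper's body presses on something with over 40 N, if the wrist force passes 120 N, or if a joint passes its speed limit or range.

## Working session

There is one attempt and no reset: what is moved stays moved. The work goes in short steps, Python scripts to look and compute and a shell command to move; the robot and the scene stay as the last step left them, time stands still between calls to the robot, and variables do not carry over. Pictures are saved under pics/ and viewed, at most 14 in all, crops included, and the job is handed in when it is done.

```bash
mkdir -p pics; cat > h.py <<'E'
import numpy as np, cv2, json
from rig import ctrl
def cam(n):
    m=ctrl.camera_model(n); f=240/np.tan(np.radians(m["vfov"])/2); return f,m["cx"],m["cy"],np.array(m["pose"])
def ray(n,u,v):
    f,cx,cy,P=cam(n); d=P[:3,:3]@np.array([(u-cx)/f,(v-cy)/f,1]); return P[:3,3],d
def onz(n,u,v,z):
    o,d=ray(n,u,v); return o+d*(z-o[2])/d[2]
def proj(n,p):
    f,cx,cy,P=cam(n); q=P[:3,:3].T@(np.array(p)-P[:3,3]); return f*q[0]/q[2]+cx,f*q[1]/q[2]+cy
def tri(n1,a,n2,b):
    o1,d1=ray(n1,*a);o2,d2=ray(n2,*b)
    A=np.stack([d1,-d2],1);t=np.linalg.lstsq(A,o2-o1,rcond=None)[0]
    p,q=o1+t[0]*d1,o2+t[1]*d2
    return (p+q)/2,np.linalg.norm(p-q)
def snap(n,name):
    im=ctrl.get_image(n); cv2.imwrite(f"pics/{name}.png",im[:,:,::-1]); return im
E
python3 - <<'E'
from h import *
for n in("top","side"):
    snap(n,n+"0"); m=ctrl.camera_model(n); print({k:np.round(v,3) if k!="name" else v for k,v in m.items()})
s=ctrl.observe(); print({k:np.round(v,3) for k,v in s.items()})
E
```

```text
{'vfov': np.float64(53.296), 'cx': np.float64(323.238), 'cy': np.float64(246.168), 'pose': array([[-1.100e-02, -9.910e-01,  1.300e-01,  3.160e-01],
       [-1.000e+00,  1.100e-02, -3.000e-03,  2.100e-02],
       [ 1.000e-03, -1.300e-01, -9.910e-01,  1.348e+00],
       [ 0.000e+00,  0.000e+00,  0.000e+00,  1.000e+00]])}
{'vfov': np.float64(52.537), 'cx': np.float64(316.677), 'cy': np.float64(238.831), 'pose': array([[-0.98 , -0.144,  0.138,  0.378],
       [-0.199,  0.725, -0.659,  0.745],
       [-0.006, -0.673, -0.74 ,  0.835],
       [ 0.   ,  0.   ,  0.   ,  1.   ]])}
{'time_s': np.float64(0.1), 'joints': array([-1.375,  0.522, -0.036,  1.6  ,  0.021,  1.021, -0.113]), 'joint_vel': array([ 0.   , -0.002, -0.002, -0.001, -0.   , -0.001, -0.001]), 'tau': array([ 3.0000e-03, -9.2848e+01,  1.9840e+00, -3.7053e+01,  1.8000e-02,
        5.0000e-03,  0.0000e+00]), 'tcp_pos': array([0.164, 0.603, 0.231]), 'tool_rot': array([-0.   ,  0.133,  0.991, -0.001]), 'contact_force': array([-0.325,  1.006, -0.568]), 'moment': array([-0.009, -0.046, -0.004]), 'grasp_force': np.float64(0.0), 'grip_width': np.float64(0.085)}
```

View pics/top0.png

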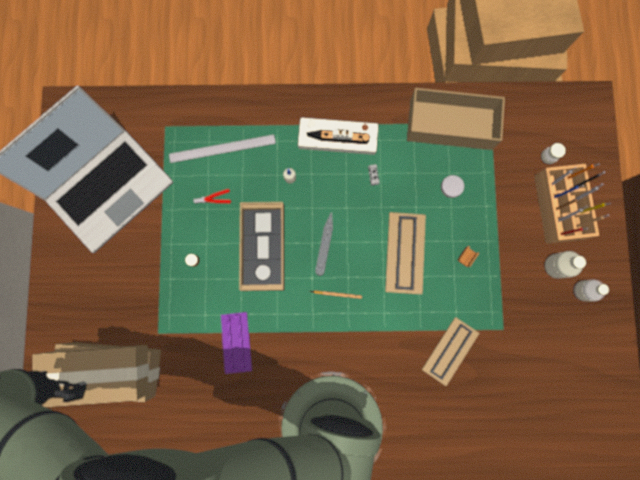

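View pics/side0.png

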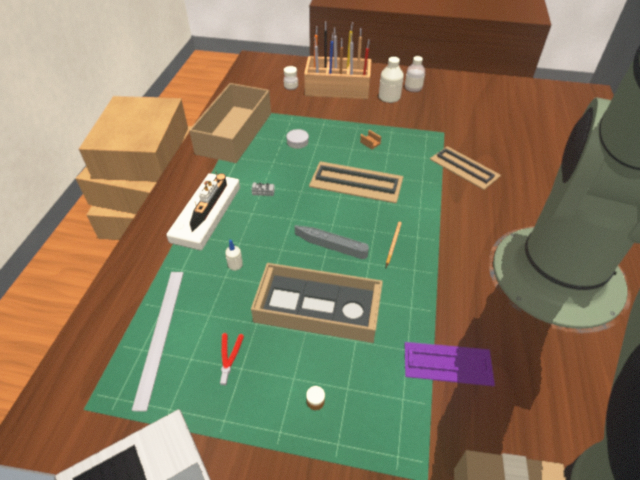

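The top view shows these candidates:
- **Boxes:** the kit box with inserts is at (262,246). An empty, larger look-alike is at (457,117).
- **Dividers:** (406,253) is large, (450,352) is smaller, and (235,343) is purple. The rule picks (406,253).
- **Other parts:** house (374,174), stand (469,256), pot (191,260), hull (325,244). A white lid-like disc at (453,186) and a glue bottle at (289,175) are not part of the kit.

I'll confirm these in one enlarged crop.

```bash
python3 - <<'E'
from h import *
im=cv2.imread("pics/top0.png"); s=cv2.imread("pics/side0.png")
a=cv2.resize(im[145:390,165:505],(800,576),interpolation=cv2.INTER_CUBIC)
cv2.imwrite("pics/crop1.png",a)
c=cv2.resize(s[110:420,230:510],(540,598),interpolation=cv2.INTER_CUBIC)
cv2.imwrite("pics/crop2.png",c)
E
```

```text
(no output)
```

View pics/crop1.png

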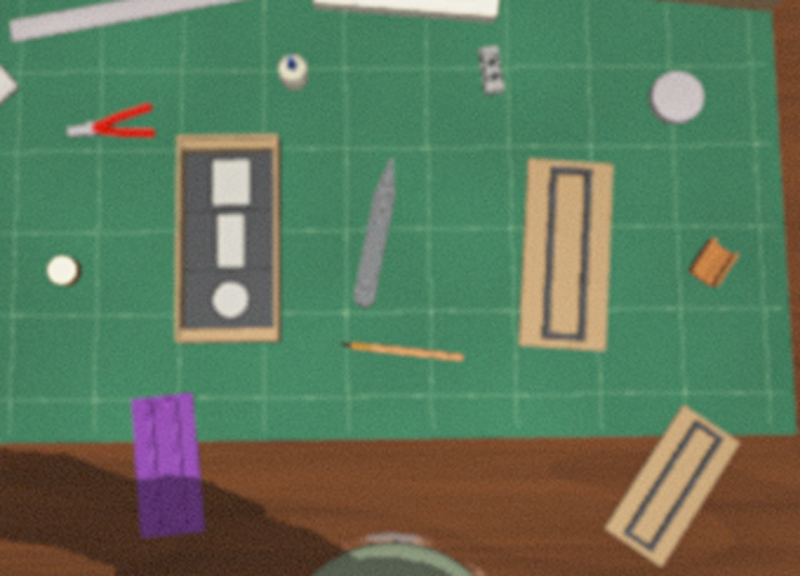

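View pics/crop2.png

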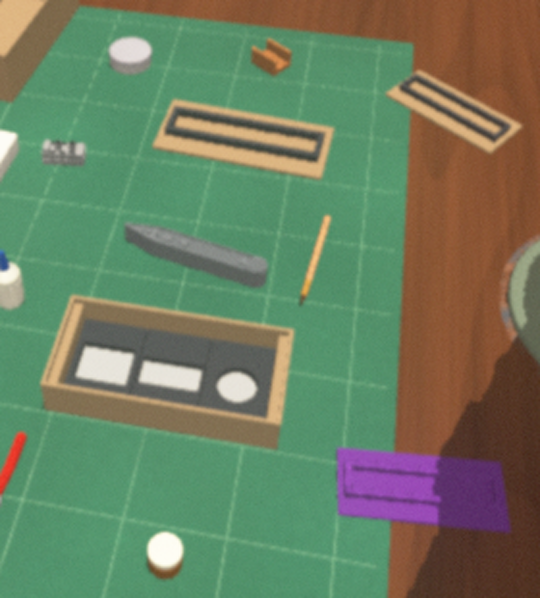

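The crops confirm the picks. The kit box at (262,246) holds inserts in the order stand (far x), house (middle), pot (near x). The divider at (406,253) is the larger tan one, not the smaller at (450,352) or the purple one. The house shows two funnels at (374,174), and the stand with its U-channel is at (469,256). Next I'll measure by masks in both views.

```bash
cat > meas.py <<'E'
from h import *
def ng(im): # not green
    hsv=cv2.cvtColor(im,cv2.COLOR_RGB2HSV); return (~((hsv[...,0]>60)&(hsv[...,0]<95)&(hsv[...,1]>95))).astype(np.uint8)
def dark(im): return ((im.max(2)<95)).astype(np.uint8)
def pale(im): return ((im.min(2)>150)).astype(np.uint8)
def blob(mask,seed,r):
    u,v=seed; y0,x0=max(v-r,0),max(u-r,0)
    m=cv2.morphologyEx(mask,cv2.MORPH_OPEN,np.ones((2,2),np.uint8))[y0:v+r,x0:u+r]
    n,l,st,c=cv2.connectedComponentsWithStats(m)
    k=1+np.argmin([np.hypot(c[i][0]+x0-u,c[i][1]+y0-v)-0.02*st[i,4] for i in range(1,n)])
    pts=np.argwhere(l==k)[:,::-1]+[x0,y0]
    return c[k]+[x0,y0],pts.astype(np.float32)
def rect(n,pts,z):
    m=np.zeros((480,640),np.uint8); m[pts[:,1].astype(int),pts[:,0].astype(int)]=1
    W=np.array([onz(n,u,v,z)[:2] for u,v in pts]).astype(np.float32)*1000
    c,s,a=cv2.minAreaRect(W)
    if s[0]<s[1]: s=s[::-1]; a+=90
    return np.round(c,1),np.round(np.array(s)+2.5,1),round((a+90)%180-90,1)
E
python3 - <<'E'
from meas import *
T=[ctrl.get_image("top") for _ in range(4)]; S=[ctrl.get_image("side") for _ in range(4)]
t=np.mean(T,0).astype(np.uint8); s=np.mean(S,0).astype(np.uint8)
np.savez("im0.npz",t=t,s=s)
def go(name,f,a,b,r1,r2,h):
    ca,pa=blob(f(t),a,r1); cb,pb=blob(f(s),b,r2); p,e=tri("top",ca,"side",cb)
    print(name,ca.round(1),len(pa),cb.round(1),len(pb),"tri",(p*1000).round(1),"gap",round(e*1000,1),"top@h/2",(onz("top",*ca,h/2)*1000).round(1),"side",(onz("side",*cb,h/2)*1000).round(1),"rectT",*rect("top",pa,h/2),"rectS",*rect("side",pb,h/2))
go("house",ng,(374,174),(263,189),18,22,.026)
go("stand",ng,(469,256),(371,140),18,22,.022)
go("pot",ng,(191,260),(315,398),16,25,.030)
go("hull",ng,(325,244),(332,241),38,50,.028)
go("divider",ng,(406,253),(356,181),50,60,.007)
go("box",ng,(262,246),(318,301),60,80,.048)
for n,a,b in(("n_stand",(263,223),(284,300)),("n_house",(263,247),(319,306)),("n_pot",(263,272),(352,311))):
    go(n,pale,a,b,15,22,.016)
go("berth",dark,(406,253),(356,181),50,60,.034)
E
```

```text
house [374.4 175.5] 229 [263.5 190. ] 339 tri [ 698.4 -133.6    3.3] gap 2.3 top@h/2 [ 694.5 -132.6   13. ] side [ 695.9 -123.6   13. ] rectT [ 694.7 -132.9] [67.1 33.8] 7.9 rectS [ 696.1 -126. ] [64.8 58.8] 11.2
stand [468.7 257.6] 322 [371.4 140.2] 356 tri [ 455.9 -394.     4.7] gap 1.1 top@h/2 [ 454.7 -392.    11. ] side [ 455.9 -385.4   11. ] rectT [ 455.1 -392.5] [61.  47.8] -35.7 rectS [ 455.5 -388.1] [80.2 77.3] -36.5
pot [192.5 260.7] 184 [316.4 398.2] 460 tri [455.6 384.3  11.5] gap 2.0 top@h/2 [454.3 383.3  15. ] side [456.3 385.8  15. ] rectT [454.7 383.2] [45.  39.1] 89.4 rectS [457.3 384.1] [52.  37.8] -78.6Traceback (most recent call last):
  File "<stdin>", line 11, in <module>
  File "<stdin>", line 7, in go
  File "meas.py", line 15, in rect
    W=np.array([onz(n,u,v,z)[:2] for u,v in pts]).astype(np.float32)*1000
                ~~~^^^^^^^^^
  File "h.py", line 8, in onz
    o,d=ray(n,u,v); return o+d*(z-o[2])/d[2]
        ~~~^^^^^^^
  File "h.py", line 6, in ray
    f,cx,cy,P=cam(n); d=P[:3,:3]@np.array([(u-cx)/f,(v-cy)/f,1]); return P[:3,3],d
              ~~~^^^
  File "h.py", line 4, in cam
    m=ctrl.camera_model(n); f=240/np.tan(np.radians(m["vfov"])/2); return f,m["cx"],m["cy"],np.array(m["pose"])
ValueError: time passes only in moves, steps and waits
```

```bash
python3 - <<'E'
s=open('h.py').read()
s=s.replace('def cam(n):\n    m=','import functools\n@functools.lru_cache(None)\ndef cam(n):\n    m=')
open('h.py','w').write(s)
s=open('meas.py').read()
s=s.replace("def dark","""def grey(im):
    hsv=cv2.cvtColor(im,cv2.COLOR_RGB2HSV); return ((hsv[...,1]<70)).astype(np.uint8)
def tan(im):
    hsv=cv2.cvtColor(im,cv2.COLOR_RGB2HSV); return ((hsv[...,0]<28)&(hsv[...,1]>60)).astype(np.uint8)
def gb(im): return ((im[...,1].astype(int)-im[...,0])<25).astype(np.uint8)
def dark""",1)
s+='''
def go(name,f,t,s,a,b,r1,r2,h):
    ca,pa=blob(f(t),a,r1); cb,pb=blob(f(s),b,r2); p,e=tri("top",ca,"side",cb)
    print(name,ca.round(1),len(pa),cb.round(1),len(pb),"tri",(p*1000).round(1),"gap",round(e*1000,1),"T@h/2",(onz("top",*ca,h/2)*1000).round(1)[:2],"S",(onz("side",*cb,h/2)*1000).round(1)[:2],"rT",*rect("top",pa,h/2),"rS",*rect("side",pb,h/2))
'''
open('meas.py','w').write(s)
E
python3 - <<'E'
from meas import *
d=np.load("im0.npz") if __import__("os").path.exists("im0.npz") else None
t,s=d['t'],d['s']
for nm,im,x,y in(("T",t,374,174),("S",s,263,189),("S",s,371,140)):
    print(nm,[tuple(int(q) for q in im[y,x+k]) for k in range(-28,29,4)])
for f in(ng,gb):
    go("house",f,t,s,(374,174),(263,189),18,22,.026)
    go("stand",f,t,s,(469,256),(371,140),18,22,.022)
    go("pot",f,t,s,(191,260),(315,398),16,25,.030)
    go("hull",f,t,s,(325,244),(332,241),38,50,.028)
    go("divider",f,t,s,(406,253),(356,181),50,60,.007)
    go("box",f,t,s,(262,246),(318,301),60,80,.048)
for n,a,b in(("n_stand",(263,223),(284,300)),("n_house",(263,247),(319,306)),("n_pot",(263,272),(352,311))):
    go(n,pale,t,s,a,b,15,22,.016)
go("berth",dark,t,s,(406,253),(356,181),50,60,.034)
E
```

```text
T [(94, 150, 112), (80, 137, 102), (78, 139, 104), (82, 139, 104), (83, 140, 106), (78, 139, 105), (117, 122, 116), (176, 173, 167), (107, 146, 119), (82, 143, 105), (79, 137, 103), (77, 138, 103), (75, 136, 102), (74, 136, 102), (73, 135, 99)]
S [(168, 162, 146), (114, 153, 121), (87, 153, 113), (86, 153, 112), (115, 152, 124), (127, 127, 119), (160, 157, 150), (140, 138, 130), (116, 117, 110), (197, 192, 183), (100, 154, 119), (92, 156, 115), (97, 159, 119), (91, 153, 113), (85, 146, 108)]
S [(85, 145, 106), (82, 143, 104), (82, 141, 102), (90, 147, 108), (89, 135, 98), (115, 82, 51), (131, 92, 56), (199, 131, 76), (185, 121, 69), (121, 88, 54), (83, 142, 104), (85, 145, 106), (89, 149, 109), (84, 146, 107), (85, 145, 106)]
house [374.4 175.5] 229 [263.5 190. ] 339 tri [ 698.4 -133.6    3.3] gap 2.3 T@h/2 [ 694.5 -132.6] S [ 695.9 -123.6] rT [ 694.7 -132.9] [67.1 33.8] 7.9 rS [ 696.1 -126. ] [64.8 58.8] 11.2
stand [468.7 257.6] 322 [371.4 140.2] 356 tri [ 455.9 -394.     4.7] gap 1.1 T@h/2 [ 454.7 -392. ] S [ 455.9 -385.4] rT [ 455.1 -392.5] [61.  47.8] -35.7 rS [ 455.5 -388.1] [80
[... 1889 characters left out ...]
 282 [285.  300.2] 442 tri [562.5 185.3   2.3] gap 2.4 T@h/2 [560.2 184.5] S [562.5 189.1] rT [560.4 184.5] [54.9 42.4] 0.2 rS [562.8 188.7] [57.4 43.9] 0.1
n_house [264.  247.9] 247 [318.8 305.6] 352 tri [490.9 185.    2.4] gap 2.5 T@h/2 [488.9 184.2] S [491.4 188.6] rT [488.8 184.2] [65.4 30.8] 0.2 rS [491.3 188.3] [66.  30.2] 0.1
n_pot [263.5 273. ] 167 [353.2 311.4] 244 tri [419.5 185.7   3.1] gap 2.2 T@h/2 [418.1 185.1] S [420.4 188.9] rT [418.  185.2] [41.9 39. ] 0.2 rS [420.9 188.9] [40. 39.] -40.9
berth [413.5 264.5] 8 [355.3 185.1] 227 tri [ 459.9 -245.6  -40.3] gap 36.6 T@h/2 [ 436.3 -234.8] S [ 471.8 -181.9] rT [ 436.3 -234.8] [11.   5.3] -2.1 rS [ 472.4 -182.2] [202.3  20.8] -7.2
```

Triangulated heights come out about 6–9 mm low, and the side-minus-top offset changes across the view. That suggests lens distortion, so I'll check whether the mat's straight edges are straight and compare its corners between views.

```bash
python3 - <<'E'
from meas import *
d=np.load("im0.npz"); t,s=d['t'],d['s']
out={}
for n,im in(("top",t),("side",s)):
    hsv=cv2.cvtColor(im,cv2.COLOR_RGB2HSV); g=((hsv[...,0]>60)&(hsv[...,0]<95)&(hsv[...,1]>70)).astype(np.uint8)
    g=cv2.morphologyEx(g,cv2.MORPH_CLOSE,np.ones((5,5),np.uint8))
    nn,l,st,c=cv2.connectedComponentsWithStats(g); k=1+np.argmax(st[1:,4]); m=(l==k).astype(np.uint8)
    cs=max(cv2.findContours(m,cv2.RETR_EXTERNAL,cv2.CHAIN_APPROX_NONE)[0],key=len)[:,0].astype(float)
    q=cv2.approxPolyDP(cv2.convexHull(cs.astype(np.int32)),12,True)[:,0]; print(n,q.tolist())
    for i in range(len(q)):
        a,b=q[i].astype(float),q[(i+1)%len(q)].astype(float); L=np.hypot(*(b-a)); e=(b-a)/L; nrm=np.array([-e[1],e[0]])
        x=(cs-a)@e; y=(cs-a)@nrm
        ok=(x>.03*L)&(x<.97*L)&(np.abs(y)<9)
        if ok.sum()<40: continue
        xs=x[ok]/L; ys=y[ok]
        for _ in range(4):
            p=np.polyfit(xs,ys,2); r=ys-np.polyval(p,xs); kk=np.abs(r)<1.2; xs,ys=xs[kk],ys[kk]
        print("  edge",a,b,"n",len(xs),"sag px",(p[0]/4).round(2),"rms",r.std().round(2))
E
```

```text
top [[491, 150], [502, 328], [158, 331], [166, 127], [406, 124]]
  edge [491. 150.] [502. 328.] n 167 sag px -0.02 rms 0.29
  edge [502. 328.] [158. 331.] n 248 sag px 0.47 rms 0.28
  edge [158. 331.] [166. 127.] n 146 sag px -0.0 rms 0.28
  edge [166. 127.] [406. 124.] n 135 sag px 0.2 rms 0.28
  edge [406. 124.] [491. 150.] n 42 sag px -0.6 rms 0.28
side [[271, 114], [443, 134], [427, 479], [85, 409], [218, 161]]
  edge [271. 114.] [443. 134.] n 161 sag px -0.09 rms 0.29
  edge [443. 134.] [427. 479.] n 257 sag px 0.32 rms 0.3
  edge [427. 479.] [ 85. 409.] n 277 sag px -0.33 rms 0.32
  edge [ 85. 409.] [218. 161.] n 158 sag px 1.3 rms 0.29
```

Distortion is negligible, so the offset between views is a calibration bias. I'll calibrate against the gripper itself by hovering near the pot and checking the known TCP in both views.

```bash
cat > plan.py <<'E'
import sys,numpy as np
from rig import ctrl
from scipy.spatial.transform import Rotation as Ro
def plan(x,y,z,close=None):
    "target in mm; close = direction (deg) of the closing line"
    s=ctrl.observe(); q=s["tool_rot"]; R=Ro.from_quat([q[1],q[2],q[3],q[0]]).as_matrix()
    a=np.degrees(np.arctan2(R[1,1],R[0,1])); sp=0
    if close is not None:
        sp=-((close-a+90)%180-90); R=R@Ro.from_euler('z',sp,degrees=True).as_matrix()
    d=R.T@(np.array([x,y,z])/1000-s["tcp_pos"])/.04
    print("t",round(s["time_s"],1),"tcp",(s["tcp_pos"]*1000).round(1),"close",round(a,1),"tilt",np.degrees(np.arccos(-R[2,2])).round(2),"w",(s["grip_width"]*1000).round(1),"gf",round(s["grasp_force"],1),"j7",s["joints"][6].round(2),"| spin",round(sp/5,2),"shift",d.round(2))
if __name__=="__main__": plan(*map(float,sys.argv[1:]))
E
python3 plan.py 455 384 60 90; python3 plan.py 455 384 60
```

```text
Traceback (most recent call last):
  File "plan.py", line 12, in <module>
    if __name__=="__main__": plan(*map(float,sys.argv[1:]))
                             ~~~~^^^^^^^^^^^^^^^^^^^^^^^^^^
  File "plan.py", line 11, in plan
    print("t",round(s["time_s"],1),"tcp",(s["tcp_pos"]*1000).round(1),"close",round(a,1),"tilt",np.degrees(np.arccos(-R[2,2])).round(2),"w",(s["grip_width"]*1000).round(1),"gf",round(s["grasp_force"],1),"j7",s["joints"][6].round(2),"| spin",round(sp/5,2),"shift",d.round(2))
                                                                                                                                            ^^^^^^^^^^^^^^^^^^^^^^^^^^^^
AttributeError: 'float' object has no attribute 'round'
Traceback (most recent call last):
  File "plan.py", line 12, in <module>
    if __name__=="__main__": plan(*map(float,sys.argv[1:]))
                             ~~~~^^^^^^^^^^^^^^^^^^^^^^^^^^
  File "plan.py", line 11, in plan
    print("t",round(s["time_s"],1),"tcp",(s["tcp_pos"]*1000).round(1),"close",round(a,1),"tilt",np.degrees(np.arccos(-R[2,2])).round(2),"w",(s["grip_width"]*1000).round(1),"gf",round(s["grasp_force"],1),"j7",s["joints"][6].round(2),"| spin",round(sp/5,2),"shift",d.round(2))
                                                                                                                                            ^^^^^^^^^^^^^^^^^^^^^^^^^^^^
AttributeError: 'float' object has no attribute 'round'
```

```bash
python3 - <<'E'
s=open('plan.py').read()
s=s.replace('s=ctrl.observe()','s={k:np.array(v,float) for k,v in ctrl.observe().items()}').replace('round(s["time_s"],1)','s["time_s"].round(1)').replace('round(s["grasp_force"],1)','s["grasp_force"].round(1)')
open('plan.py','w').write(s)
E
python3 plan.py 455 384 80 90
```

```text
t 0.5 tcp [164.2 603.  231.3] close 74.8 tilt 0.01 w 85.2 gf 0.0 j7 -0.11 | spin -3.05 shift [-7.27 -5.47  3.78]
```

```bash
python3 -m jog '[[0,0,0,-0.76,-1],[0,0,0,-0.76,-1],[0,0,0,-0.76,-1],[0,0,0,-0.77,-1],[-0.52,-0.39,0.25,0,-1],[-0.52,-0.39,0.25,0,-1],[-0.52,-0.39,0.25,0,-1],[-0.52,-0.39,0.25,0,-1],[-0.52,-0.39,0.25,0,-1],[-0.52,-0.39,0.25,0,-1],[-0.52,-0.39,0.25,0,-1],[-0.52,-0.39,0.25,0,-1],[-0.52,-0.39,0.25,0,-1],[-0.52,-0.39,0.25,0,-1],[-0.52,-0.39,0.25,0,-1],[-0.52,-0.39,0.25,0,-1],[-0.52,-0.39,0.25,0,-1],[-0.51,-0.39,0.25,0,-1],[0,0,0,0,-1],[0,0,0,0,-1]]'; python3 plan.py 455 384 80 90; python3 - <<'E'
from h import *
t=snap("top","t1"); s=snap("side","s1")
p=ctrl.observe()["tcp_pos"]
o=[]
for n,im in(("top",t),("side",s)):
    u,v=proj(n,p); print(n,u,v); u,v=int(u),int(v)
    c=cv2.resize(im[v-35:v+35,u-35:u+35],(400,400),interpolation=cv2.INTER_NEAREST)[:,:,::-1].copy()
    cv2.drawMarker(c,(200,200),(255,0,255),cv2.MARKER_CROSS,20,1); o.append(c)
cv2.imwrite("pics/c3.png",np.hstack(o))
E
```

```text
time_s: 2.17
tcp_pos: [0.4559, 0.3834, 0.0907]
tool_rot: [-0.0, 0.001, 1.0, -0.0]
contact_force: [-0.9, 0.9, -0.1]
grip_width: -0.0
grasp_force: 0.0
t 2.2 tcp [455.9 383.4  90.7] close 89.9 tilt 0.06 w -0.0 gf 0.0 j7 0.71 | spin -0.03 shift [0.02 0.02 0.27]
top 183.8723602001387 257.63860659012937
side 317.15891624152147 378.090331945857
```

View pics/c3.png

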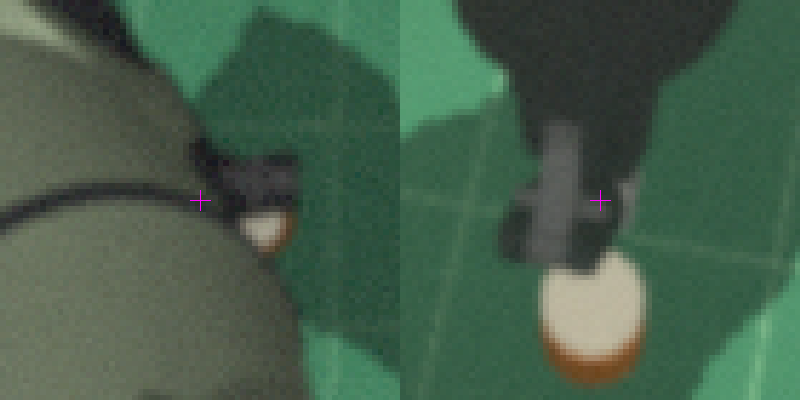

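The view shows the shut fingers just above the pot, but about 6 px (10 mm) off the predicted TCP in the side view. The mat edges had small sags, and the long table edges give better leverage, so I'll estimate radial distortion from them.

```bash
python3 - <<'E'
from meas import *
d=np.load("im0.npz"); t,s=d['t'].astype(float),d['s'].astype(float)
def edge(im,a,b,ch,hw=7,n=120):
    a,b=np.array(a,float),np.array(b,float); L=np.hypot(*(b-a)); e=(b-a)/L; nr=np.array([-e[1],e[0]]); P=[]
    sm=cv2.GaussianBlur(im,(0,0),1)
    k=np.arange(-hw,hw+.1,.25)
    for x in np.linspace(.02,.98,n):
        q=a+x*L*e+k[:,None]*nr
        val=cv2.remap(sm,q[:,0].astype(np.float32)[None],q[:,1].astype(np.float32)[None],cv2.INTER_LINEAR)[0]
        g=np.abs(np.gradient(val@np.array(ch,float))); i=g.argmax(); P.append((x,k[i],g[i]))
    P=np.array(P); ok=P[:,2]>.4*np.median(P[:,2]); x,y=P[ok,0],P[ok,1]
    for _ in range(8):
        p=np.polyfit(x,y,2); r=y-np.polyval(p,x); kk=np.abs(r)<max(1.,2*r.std()); x,y=x[kk],y[kk]
    pts=a+x[:,None]*L*e+y[:,None]*nr
    return pts,p[0]/4,r.std(),len(x)
C=[-1,1,0]
T=[((45,87),(430,83),(-1,-1,0)),((165,127),(160,332),C),((160,332),(495,329),C),((495,150),(503,328),C),((45,90),(27,380),(1,0,-1)),((170,126),(295,125),C),((610,84),(622,180),(1,0,0)),((515,82),(610,82),(1,1,0))]
S=[((272,114),(443,134),C),((443,134),(428,470),C),((110,412),(420,476),C),((180,265),(95,405),C),((270,58),(600,84),(1,1,0)),((240,60),(20,415),(1,1,0))]
from scipy.optimize import least_squares
for n,im,E in(("top",t,T),("side",s,S)):
    f,cx,cy,P=cam(n); L=[]
    for a,b,ch in E:
        pts,sag,sd,m=edge(im,a,b,ch); print(n,a,b,"sag",round(sag,2),"rms",round(sd,2),m)
        if sd<.8 and m>40: L.append(pts)
    def res(k):
        o=[]
        for p in L:
            q=(p-[cx,cy])/f; r2=(q**2).sum(1,keepdims=True); q=q*(1+k[0]*r2)*f
            c=q-q.mean(0); v=np.linalg.svd(c,full_matrices=False)[2][1]; o.append(c@v)
        return np.concatenate(o)
    r=least_squares(res,[0.],loss="soft_l1"); J=r.jac; print(n,"k(undist)",r.x,"+-",np.sqrt(.25/(J.T@J)),"rms0",res([0]).std(),"rms",res(r.x).std())
E
```

```text
top (45, 87) (430, 83) sag -0.15 rms 0.31 116
top (165, 127) (160, 332) sag 0.21 rms 0.33 108
top (160, 332) (495, 329) sag -0.57 rms 0.32 101
top (495, 150) (503, 328) sag 0.05 rms 0.3 120
top (45, 90) (27, 380) sag 0.01 rms 0.34 85
top (170, 126) (295, 125) sag -0.46 rms 0.27 120
top (610, 84) (622, 180) sag 0.08 rms 0.31 120
top (515, 82) (610, 82) sag 1.54 rms 0.27 70
top k(undist) [-0.00409454] +- [[0.00458939]] rms0 0.3203484517169986 rms 0.31997114349377387
side (272, 114) (443, 134) sag -0.01 rms 0.25 120
side (443, 134) (428, 470) sag 0.05 rms 0.31 102
side (110, 412) (420, 476) sag -0.03 rms 0.31 105
side (180, 265) (95, 405) sag 19.75 rms 0.5 42
side (270, 58) (600, 84) sag -1.44 rms 0.42 62
side (240, 60) (20, 415) sag -6.76 rms 0.49 72
side k(undist) [0.06103053] +- [[0.00662932]] rms0 1.5328704846034396 rms 1.4819825261254558
```

Clean edges show no distortion, so this is an extrinsic bias of a few mm, and the top camera agrees better with the TCP. Gripping the pot will give a reference, because the fingers centre it. I'll open, descend and grip.

```bash
python3 -m jog '[[0,0,0,0,0.7],[0,0,0,0,0.7],[0,0,0,0,0.7],[0,0,0,0,0.7],[0,0,0.25,0,0.7],[0,0,0.25,0,0.7],[0,0,0.25,0,0.7],[0,0,0.25,0,0.7],[0,0,0.25,0,0.7],[0,0,0.25,0,0.7],[0,0,0.25,0,0.7],[0,0,0.19,0,0.7],[0,0,0,0,0.7],[0,0,0,0,0.7]]' 30; python3 -m jog '[[0,0,0,0,-0.4],[0,0,0,0,-0.4],[0,0,0,0,-0.4],[0,0,0,0,-0.4],[0,0,0,0,-0.4],[0,0,0,0,-0.4],[0,0,0,0,-0.4]]' 30;  python3 plan.py 419 185 100 90;python3 - <<'E'
from h import *
t=snap("top","t2"); s=snap("side","s2")
p=ctrl.observe()["tcp_pos"]; print([proj(n,p) for n in("top","side")])
o=[cv2.resize(im[a-45:a+45,b-45:b+45],(400,400),interpolation=cv2.INTER_CUBIC)[:,:,::-1] for im,b,a in((t,192,258),(s,316,395))]
cv2.imwrite("pics/c4.png",np.hstack(o))
E
```

```text
time_s: 3.43
tcp_pos: [0.455, 0.3846, 0.0133]
tool_rot: [-0.0, -0.0, 1.0, -0.0]
contact_force: [0.5, 0.7, -0.2]
grip_width: 0.0723
grasp_force: 0.0
time_s: 4.02
tcp_pos: [0.4553, 0.3849, 0.0144]
tool_rot: [0.0, -0.0, 1.0, 0.0]
contact_force: [-1.4, -0.9, 6.2]
grip_width: 0.0302
grasp_force: 29.2
t 4.0 tcp [455.3 384.9  14.4] close 90.0 tilt 0.05 w 30.2 gf 29.2 j7 0.7 | spin 0.0 shift [ 0.91 -5.   -2.14]
[(np.float64(191.967173602731), np.float64(260.31704971188753)), (np.float64(317.01952447288477), np.float64(398.00768447536416))]
```

View pics/c4.png

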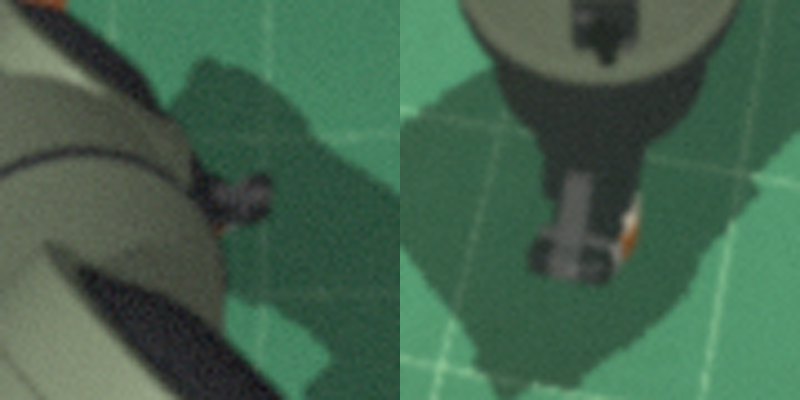

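The pot is gripped with the centre line well found in y. In the side view its amber edge at about (640,225) in the crop shows it sits a few mm toward −x of the fingers. I'll lift it, carry it over its recess and compare pot with recess in the same camera.

```bash
python3 -m jog '[[0,0,-0.35,0,-0.4],[0,0,-0.35,0,-0.4],[0,0,-0.35,0,-0.4],[0,0,-0.35,0,-0.4],[0,0,-0.35,0,-0.4],[0,0,-0.35,0,-0.4],[0.09,-0.5,0,0,-0.4],[0.09,-0.5,0,0,-0.4],[0.09,-0.5,0,0,-0.4],[0.09,-0.5,0,0,-0.4],[0.09,-0.5,0,0,-0.4],[0.09,-0.5,0,0,-0.4],[0.09,-0.5,0,0,-0.4],[0.09,-0.5,0,0,-0.4],[0.09,-0.5,0,0,-0.4],[0.09,-0.5,0,0,-0.4],[0,0,0,0,-0.4],[0,0,0,0,-0.4]]'; python3 plan.py 419 185 23 90; python3 - <<'E'
from h import *
t=snap("top","t3"); s=snap("side","s3")
p=ctrl.observe()["tcp_pos"]; print([proj(n,p) for n in("top","side")])
o=[cv2.resize(im[a-55:a+55,b-55:b+55],(400,400),interpolation=cv2.INTER_CUBIC)[:,:,::-1] for im,b,a in((t,257,272),(s,345,295))]
cv2.imwrite("pics/c5.png",np.hstack(o))
E
```

```text
time_s: 5.62
tcp_pos: [0.4195, 0.1841, 0.0987]
tool_rot: [0.001, 0.001, 1.0, 0.0]
contact_force: [0.4, 0.9, -0.0]
grip_width: 0.0302
grasp_force: 30.0
t 5.6 tcp [419.5 184.1  98.7] close 89.9 tilt 0.06 w 30.2 gf 30.0 j7 0.95 | spin -0.01 shift [0.01 0.02 1.89]
[(np.float64(259.1481486246504), np.float64(269.8206078133457)), (np.float64(356.3376234817856), np.float64(283.13588876446426))]
```

View pics/c5.png

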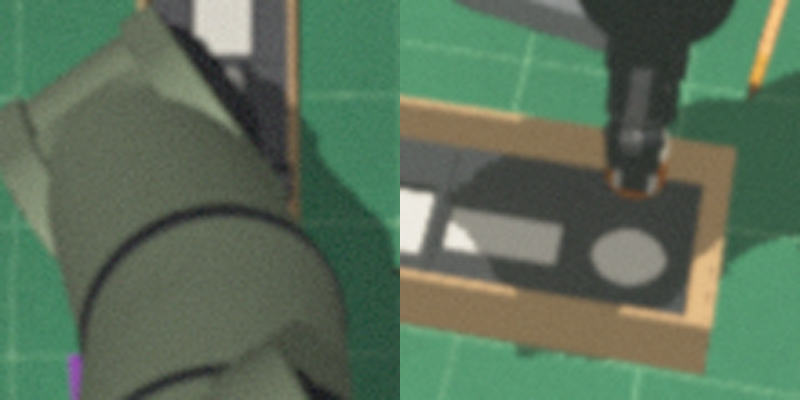

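```bash
python3 - <<'E'
from h import *
P=lambda *p:tuple(np.round(proj("side",np.array(p)/1000),1))
a=np.linspace(0,2*np.pi,60)
for z in(84,114):
    q=np.array([proj("side",np.array([419.5+16*np.cos(b),184.1+16*np.sin(b),z])/1000) for b in a]); print(z,q.min(0).round(1),q.max(0).round(1))
r=np.array([proj("side",np.array([419+21*np.cos(b),185+21*np.sin(b),8])/1000) for b in a]); print("recess",r.min(0).round(1),r.max(0).round(1),P(419,185,8))
print("obs pot u",345-55+(606-400)/3.636,345-55+(667-400)/3.636,"vmax",240+197/3.636)
E
```

```text
84 [347.7 280.4] [364.4 293.9]
114 [348.4 270.8] [365.5 284.3]
recess [343.8 301.4] [364.6 318.8] (np.float64(354.2), np.float64(310.0))
obs pot u 346.65566556655665 363.4323432343234 vmax 294.18041804180416
```

Here the side camera matches the gripped pot to about 1 px in u and 0.3 px in v, so its correction is (+1, −0.3) px. I'll pin the box centre from its rim corners in both views.

```bash
python3 - <<'E'
from meas import *
d=np.load("im0.npz"); 
def fit(im,a,b,ch,hw=5):
    im=cv2.GaussianBlur(im.astype(float),(0,0),.7); a,b=np.array(a,float),np.array(b,float); L=np.hypot(*(b-a)); e=(b-a)/L; n=np.array([-e[1],e[0]]); k=np.arange(-hw,hw+.1,.25); P=[]
    for x in np.linspace(.12,.88,60):
        q=(a+x*L*e+k[:,None]*n).astype(np.float32); v=cv2.remap(im,q[:,0][None],q[:,1][None],cv2.INTER_LINEAR)[0]@np.array(ch,float)
        g=np.abs(np.gradient(v)); P.append(a+x*L*e+n*k[g.argmax()])
    vx,vy,x0,y0=cv2.fitLine(np.array(P,np.float32),cv2.DIST_HUBER,0,.01,.01).ravel(); return np.array([x0,y0]),np.array([vx,vy])
def cross(l,m):
    t=np.linalg.solve(np.stack([l[1],-m[1]],1),m[0]-l[0]); return l[0]+t[0]*l[1]
G=[-1,1,0]
for n,im,C,z in(("top",d['t'],[(240.2,202.8),(283.6,202),(284,290.4),(239.4,290.4)],.048),("side",d['s'],[(254.4,308.5),(267.8,264),(381.9,281),(375.1,330.3)],.048)):
    L=[]
    for i in range(4):
        a,b=C[i],C[(i+1)%4]; ch=G
        if n=="side" and i==3: ch=[1,1,1]
        L.append(fit(im,a,b,ch,4))
    Q=[cross(L[i-1],L[i]) for i in range(4)]
    W=np.array([onz(n,*q,z)[:2]*1000 for q in Q]); print(n,np.round(Q,1).tolist(),W.round(1).tolist(),"c",W.mean(0).round(1),"sides",[np.hypot(*(W[i]-W[(i+1)%4])).round(1) for i in range(4)])
E
```

```text
top [[238.5, 201.39999389648438], [283.70001220703125, 201.60000610351562], [283.5, 290.29998779296875], [238.5, 290.70001220703125]] [[614.8, 250.5], [612.7, 125.2], [367.3, 125.9], [367.6, 247.7]] c [490.6 187.3] sides [np.float64(125.4), np.float64(245.3), np.float64(121.8), np.float64(247.2)]
side [[250.8000030517578, 306.70001220703125], [266.5, 262.0], [382.29998779296875, 279.8999938964844], [375.70001220703125, 327.5]] [[615.1, 243.8], [615.2, 129.2], [371.9, 129.0], [371.6, 243.0]] c [493.5 186.2] sides [np.float64(114.7), np.float64(243.3), np.float64(114.0), np.float64(243.4)]
```

The rim gives a box centre of about (491.7, 188.5), with yaw about 0. That puts the recesses at x = 420.7 (pot), 491.7 (house) and 562.7 (stand). Placing the pot.

```bash
python3 -m jog '[[-0.03,0.1,0.17,0,-0.4],[0,0,0.2,0,-0.4],[0,0,0.25,0,-0.4],[0,0,0.25,0,-0.4],[0,0,0.25,0,-0.4],[0,0,0.25,0,-0.4],[0,0,0.2,0,-0.4],[0,0,0.15,0,-0.4],[0,0,0.1,0,-0.4],[0,0,0.05,0,-0.4],[0,0,0,0,-0.4],[0,0,0,0,-0.4]]'; python3 -m jog '[[0,0,0,0,0.1],[0,0,0,0,0.1],[0,0,0,0,0.1],[0,0,-0.15,0,0.1],[0,0,-0.25,0,0.1],[0,0,-0.3,0,0.1],[0,0,-0.4,0,0.1],[0,0,-0.4,0,0.1],[0,0,-0.4,0,0.1],[0,0,-0.4,0,0.1],[0,0,-0.2,0,0.1],[0,0,0,0,0.1]]'; python3 plan.py 698 -133 100 -83; python3 plan.py 698 -133 100;
```

```text
time_s: 6.72
tcp_pos: [0.4205, 0.1888, 0.023]
tool_rot: [0.0, -0.0, 1.0, 0.0]
contact_force: [-0.3, 0.2, -0.0]
grip_width: 0.0301
grasp_force: 30.0
time_s: 7.72
tcp_pos: [0.4211, 0.1891, 0.1249]
tool_rot: [0.001, -0.0, 1.0, 0.001]
contact_force: [0.5, 0.5, 0.0]
grip_width: 0.0471
grasp_force: 0.0
t 7.7 tcp [421.1 189.1 124.9] close 90.0 tilt 0.18 w 47.1 gf 0.0 j7 0.95 | spin -1.4 shift [-5.89 -8.84  0.63]
t 7.7 tcp [421.1 189.1 124.9] close 90.0 tilt 0.18 w 47.1 gf 0.0 j7 0.95 | spin 0.0 shift [-6.92 -8.05  0.63]
```

```bash
python3 -m jog '[[0,0,0,-0.7,0.6],[0,0,0,-0.7,1],[-0.36,-0.55,0.04,0,1],[-0.36,-0.55,0.04,0,1],[-0.36,-0.55,0.04,0,1],[-0.36,-0.55,0.04,0,1],[-0.36,-0.55,0.04,0,1],[-0.36,-0.55,0.04,0,1],[-0.36,-0.55,0.04,0,1],[-0.36,-0.55,0.04,0,1],[-0.36,-0.55,0.04,0,1],[-0.36,-0.55,0.04,0,1],[-0.36,-0.55,0.04,0,1],[-0.36,-0.55,0.04,0,1],[-0.37,-0.55,0.04,0,1],[-0.37,-0.55,0.04,0,1],[-0.37,-0.53,0.04,0,1],[-0.37,-0.5,0.03,0,1],[0,0,0,0,1],[0,0,0,0,1]]'; python3 plan.py 695 -129 13 97; python3 - <<'E'
from h import *
t=snap("top","t4"); s=snap("side","s4")
p=ctrl.observe()["tcp_pos"]; print([proj(n,p) for n in("top","side")])
tt=cv2.resize(t[130:300,140:500],(800,378),interpolation=cv2.INTER_CUBIC)[:,:,::-1]
o=[cv2.resize(im[a-w:a+w,b-2*w:b+2*w],(400,200),interpolation=cv2.INTER_CUBIC)[:,:,::-1] for im,b,a,w in((s,320,300,35),(s,263,180,30))]
cv2.imwrite("pics/c6.png",np.vstack([tt,np.hstack(o)]))
E
```

```text
time_s: 9.38
tcp_pos: [0.6929, -0.1305, 0.0961]
tool_rot: [-0.001, -0.06, 0.998, 0.0]
contact_force: [-1.0, 0.3, -0.3]
grip_width: 0.0851
grasp_force: 0.0
t 9.4 tcp [ 692.9 -130.5   96.1] close 96.9 tilt 0.09 w 85.1 gf 0.0 j7 1.72 | spin -0.01 shift [-0.06  0.03  2.08]
[(np.float64(376.3627168551507), np.float64(167.54033571125)), (np.float64(262.4039574459545), np.float64(162.62676977842125))]
```

View pics/c6.png

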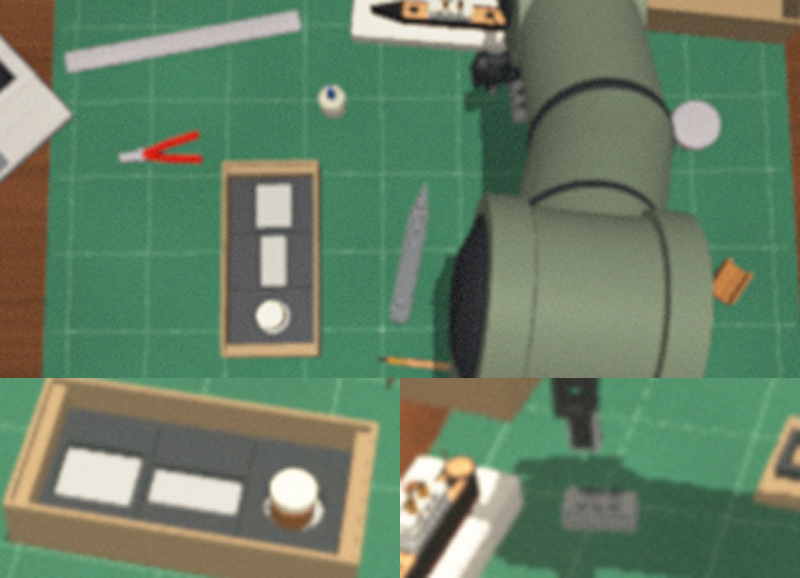

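The pot sits in its recess (lower-left panel, cap at (295,490)). The gripper hovers above the house, seen at (600,510) in the side panel. I'll check the finger against its prediction before descending.

```bash
python3 - <<'E'
from h import *
for p in((687.5,-81,109),(686,-73,109),(692.9,-130.5,96.1),(695,-129,20),(695,-129,0)): print(p,[np.round(proj(n,np.array(p)/1000),1) for n in("top","side")])
im=cv2.imread("pics/s4.png"); c=im[135:205,235:295]; c=cv2.resize(c,(600,600*70//60)[:2],interpolation=cv2.INTER_CUBIC)[:600]; cv2.imwrite("pics/c7.png",c)
E
```

```text
(687.5, -81, 109) [array([359.1, 168.3]), array([258.4, 171.6])]
(686, -73, 109) [array([356.1, 168.8]), array([258.1, 173.9])]
(692.9, -130.5, 96.1) [array([377. , 167.5]), array([262.5, 162.4])]
(695, -129, 20) [array([373.4, 174.6]), array([264.2, 186.6])]
(695, -129, 0) [array([372.7, 176.6]), array([264.9, 192.5])]
```

View pics/c7.png

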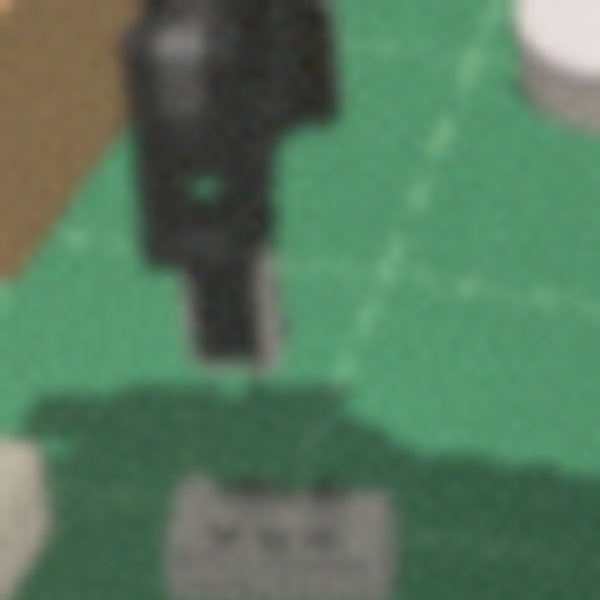

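The fingertip matches its prediction to 0.4 px, so the side camera is good here and I'll use side-based positions. House target is (697, −125). Descending and gripping.

```bash
python3 -m jog '[[-0.12,0.12,0.2,0,1],[0,0,0.25,0,1],[0,0,0.25,0,1],[0,0,0.25,0,1],[0,0,0.25,0,1],[0,0,0.25,0,1],[0,0,0.25,0,1],[0,0,0.2,0,1],[0,0,0.15,0,1],[0,0,0.03,0,1],[0,0,0,0,1],[0,0,0,0,-0.6],[0,0,0,0,-0.6],[0,0,0,0,-0.6],[0,0,0,0,-0.6],[0,0,0,0,-0.6],[0,0,0,0,-0.6],[0,0,0,0,-0.6],[0,0,0,0,-0.6]]' 30; python3 -m jog '[[0,0,-0.2,0,-0.6],[0,0,-0.35,0,-0.6],[0,0,-0.35,0,-0.6],[0,0,-0.35,0,-0.6],[0,0,-0.35,0,-0.6],[0,0,-0.35,0,-0.6],[0,0,-0.35,0,-0.6],[0,0,0,0,-0.6]]'; python3 plan.py 491.7 188.5 110 90
python3 - <<'E'
from h import *
s=snap("side","s5"); p=ctrl.observe()["tcp_pos"]; print(proj("side",p)); 
cv2.imwrite("pics/c8.png",cv2.resize(s[120:200,220:310],(540,480),interpolation=cv2.INTER_CUBIC)[:,:,::-1])
E
```

```text
time_s: 11.07
tcp_pos: [0.6976, -0.1242, 0.0149]
tool_rot: [0.0, -0.061, 0.998, -0.0]
contact_force: [-2.4, 0.7, 5.7]
grip_width: 0.0209
grasp_force: 29.9
time_s: 11.73
tcp_pos: [0.6989, -0.1244, 0.1104]
tool_rot: [0.002, -0.061, 0.998, -0.0]
contact_force: [-0.4, 0.4, 0.4]
grip_width: 0.0208
grasp_force: 29.4
t 11.7 tcp [ 698.9 -124.4  110.4] close 97.0 tilt 0.25 w 20.8 gf 29.4 j7 1.71 | spin 1.4 shift [ 5.18  7.82 -0.02]
(np.float64(259.15336488381195), np.float64(159.56953034373151))
```

View pics/c8.png

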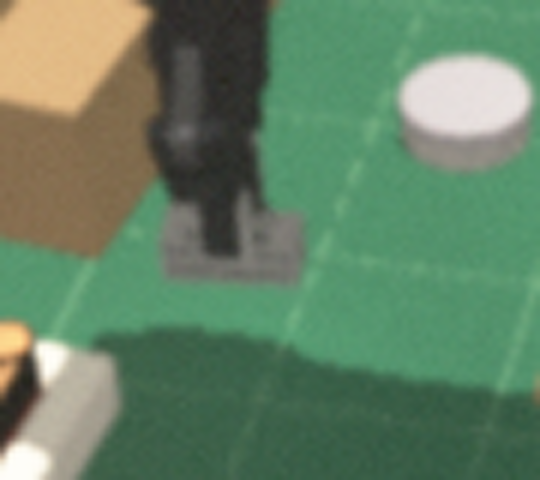

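The house is held level, about 2 mm toward −x of the grip centre. Carrying it to the middle recess.

```bash
python3 -m jog '[[0,0,0,0.7,-0.6],[0,0,0,0.7,-0.6],[0.34,0.52,0,0,-0.6],[0.34,0.52,0,0,-0.6],[0.34,0.52,0,0,-0.6],[0.34,0.52,0,0,-0.6],[0.34,0.52,0,0,-0.6],[0.34,0.52,0,0,-0.6],[0.34,0.52,0,0,-0.6],[0.34,0.52,0,0,-0.6],[0.34,0.52,0,0,-0.6],[0.34,0.52,0,0,-0.6],[0.34,0.52,0,0,-0.6],[0.34,0.52,0,0,-0.6],[0.34,0.52,0,0,-0.6],[0.34,0.52,0,0,-0.6],[0.34,0.52,0,0,-0.6],[0,0,0,0,-0.6],[0,0,0,0,-0.6]]'; python3 plan.py 493.5 188.5 24 90
```

```text
time_s: 13.37
tcp_pos: [0.4925, 0.1888, 0.1062]
tool_rot: [-0.0, -0.001, 1.0, -0.0]
contact_force: [0.1, -0.5, -0.2]
grip_width: 0.0209
grasp_force: 29.5
t 13.4 tcp [492.5 188.8 106.2] close 90.2 tilt 0.04 w 20.9 gf 29.5 j7 1.03 | spin 0.03 shift [-0.03 -0.01  2.06]
```

```bash
python3 -m jog '[[-0.03,0,0.22,0,-0.6],[0,0,0.3,0,-0.6],[0,0,0.3,0,-0.6],[0,0,0.3,0,-0.6],[0,0,0.25,0,-0.6],[0,0,0.25,0,-0.6],[0,0,0.2,0,-0.6],[0,0,0.12,0,-0.6],[0,0,0.09,0,-0.6],[0,0,0,0,-0.6],[0,0,0,0,-0.6]]'; python3 -m jog '[[0,0,0,0,-0.1],[0,0,0,0,-0.1],[0,0,0,0,-0.1],[0,0,-0.15,0,-0.1],[0,0,-0.25,0,-0.1],[0,0,-0.3,0,-0.1],[0,0,-0.4,0,-0.1],[0,0,-0.4,0,-0.1],[0,0,-0.4,0,-0.1],[0,0,-0.4,0,-0.1],[0,0,-0.2,0,-0.1],[0,0,0,0,-0.1]]'; python3 plan.py 456 -388 110 
python3 - <<'E'
from h import *
d=np.load("im0.npz"); s=snap("side","s6")
o=[cv2.resize(im[a-w:a+w,b-w:b+w],(400,400),interpolation=cv2.INTER_CUBIC)[:,:,::-1] for im,b,a,w in((d['t'],469,256,16),(d['s'],371,140,18))]
q=cv2.resize(s[265:335,240:400],(457,200),interpolation=cv2.INTER_CUBIC)[:,:,::-1]; q=cv2.copyMakeBorder(q,0,0,0,343,cv2.BORDER_CONSTANT)
cv2.imwrite("pics/c9.png",np.vstack([np.hstack(o),q]))
E
```

```text
time_s: 14.28
tcp_pos: [0.4947, 0.1878, 0.0254]
tool_rot: [0.0, -0.0, 1.0, 0.0]
contact_force: [0.1, -0.5, -0.7]
grip_width: 0.0206
grasp_force: 29.5
time_s: 15.28
tcp_pos: [0.4955, 0.1881, 0.1277]
tool_rot: [0.002, -0.0, 1.0, 0.001]
contact_force: [-0.3, 0.9, 0.1]
grip_width: 0.0383
grasp_force: 0.0
t 15.3 tcp [495.5 188.1 127.7] close 90.0 tilt 0.2 w 38.3 gf 0.0 j7 1.04 | spin 0.0 shift [  0.99 -14.4    0.42]
```

View pics/c9.png

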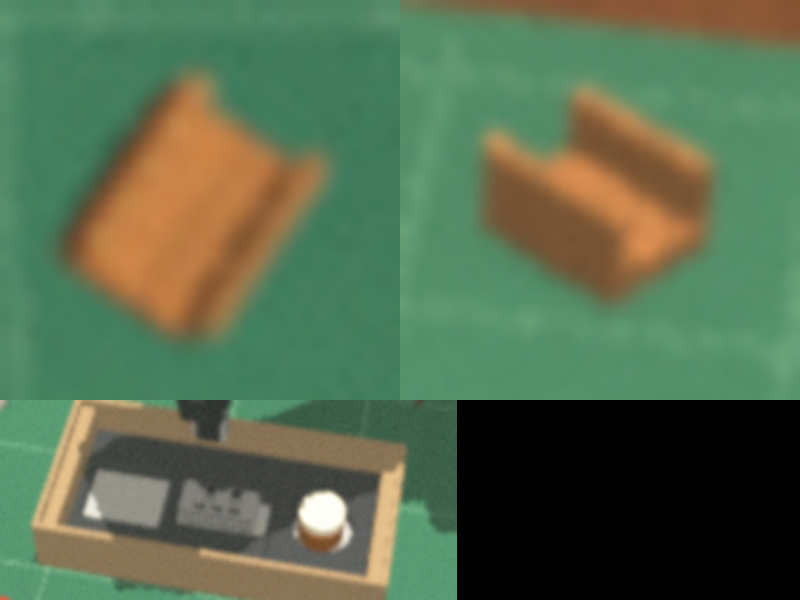

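The house and pot are in their recesses (bottom panel). The stand's cheeks run at about −35°, so I'll close along 55°. Next I'll compute the stand's centre from its three visible table corners in the side view: front (610,300), left (485,225), right (705,240).

```bash
python3 - <<'E'
from h import *
g=lambda x,y:onz("side",353+(x-400)*.09,122+y*.09,0)*1000
F,L,R=g(610,300),g(485,225),g(705,240); print(F.round(1),L.round(1),R.round(1),"c",((L+R)/2).round(1),np.linalg.norm(F-L),np.linalg.norm(F-R),[np.degrees(np.arctan2(*(b-a)[1::-1])).round(1) for a,b in((F,L),(F,R))])
h=lambda x,y:onz("side",353+(x-400)*.09,122+y*.09,.026)*1000
print("top corners L,R",h(490,130).round(1),h(713,163).round(1),((h(490,130)+h(713,163))/2).round(1))
k=lambda x,y:onz("top",453+x*.08,240+y*.08,.026)*1000
a,b=k(195,75),k(200,335); c,d=k(72,250),k(328,155); print("topcam",a.round(),b.round(),c.round(),d.round(),((a+b+c+d)/4).round(1))
E
python3 plan.py 456 -386 110 55
```

```text
[ 450.5 -360.2    0. ] [ 485.6 -384.9    0. ] [ 430.  -389.4   -0. ] c [ 457.8 -387.2   -0. ] 42.9524733772313 35.76618730192898 [np.float64(-35.2), np.float64(-125.1)]
top corners L,R [ 486.5 -389.1   26. ] [ 430. -386.   26.] [ 458.2 -387.6   26. ]
topcam [ 486. -389.   26.] [ 427. -387.   26.] [ 447. -359.   26.] [ 467. -417.   26.] [ 456.7 -388.    26. ]
t 15.3 tcp [495.  187.9 126.4] close 90.0 tilt 0.12 w 38.4 gf 0.0 j7 1.04 | spin 7.0 shift [ -7.43 -12.31   0.4 ]
```

Both views agree on the stand: centre (457.5, −387.5), long axis −35°, sides about 43–46 × 36. Moving there.

```bash
python3 -m jog '[[0,0,0,0.88,1],[0,0,0,0.88,1],[0,0,0,0.88,1],[0,0,0,0.88,1],[0,0,0,0.87,1],[0,0,0,0.87,1],[0,0,0,0.87,1],[0,0,0,0.87,1],[-0.37,-0.62,0,0,1],[-0.37,-0.62,0,0,1],[-0.37,-0.62,0,0,1],[-0.37,-0.62,0,0,1],[-0.37,-0.62,0,0,1],[-0.37,-0.62,0,0,1],[-0.37,-0.62,0,0,1],[-0.37,-0.62,0,0,1],[-0.37,-0.62,0,0,1],[-0.37,-0.62,0,0,1]]';  python3 -m jog '[[-0.37,-0.62,0,0,1],[-0.37,-0.62,0,0,1],[-0.37,-0.62,0,0,1],[-0.37,-0.62,0,0,1],[-0.37,-0.62,0,0,1],[-0.37,-0.62,0,0,1],[-0.37,-0.62,0,0,1],[-0.37,-0.62,0,0,1],[-0.37,-0.62,0,0,1],[-0.37,-0.54,0,0,1],[0,0,0.3,0,1],[0,0,0.3,0,1],[0,0,0,0,1],[0,0,0,0,1]]'; python3 plan.py 457.5 -387.5 13 55
```

```text
time_s: 16.83
tcp_pos: [0.4728, -0.1016, 0.1246]
tool_rot: [-0.001, 0.3, 0.954, -0.0]
contact_force: [0.3, 0.6, 0.8]
grip_width: 0.0858
grasp_force: 0.0
time_s: 18.0
tcp_pos: [0.4542, -0.3842, 0.1001]
tool_rot: [-0.001, 0.3, 0.954, 0.001]
contact_force: [-0.6, 0.0, 0.4]
grip_width: 0.0854
grasp_force: 0.0
t 18.0 tcp [ 454.2 -384.2  100.1] close 55.1 tilt 0.15 w 85.4 gf 0.0 j7 1.63 | spin 0.02 shift [-0.12 -0.02  2.18]
```

```bash
python3 -m jog '[[-0.12,-0.02,0.25,0,1],[0,0,0.3,0,1],[0,0,0.3,0,1],[0,0,0.3,0,1],[0,0,0.3,0,1],[0,0,0.3,0,1],[0,0,0.2,0,1],[0,0,0.14,0,1],[0,0,0.08,0,1],[0,0,0,0,1],[0,0,0,0,1],[0,0,0,0,-0.3],[0,0,0,0,-0.3],[0,0,0,0,-0.3],[0,0,0,0,-0.3],[0,0,0,0,-0.3],[0,0,0,0,-0.3],[0,0,0,0,-0.3],[0,0,0,0,-0.3]]' 30; python3 -m jog '[[0,0,-0.2,0,-0.3],[0,0,-0.35,0,-0.3],[0,0,-0.35,0,-0.3],[0,0,-0.35,0,-0.3],[0,0,-0.35,0,-0.3],[0,0,-0.35,0,-0.3],[0,0,-0.35,0,-0.3],[0,0,0,0,-0.3]]'; python3 plan.py 562.7 188.5 110 90
python3 - <<'E'
from h import *
s=snap("side","s7"); p=ctrl.observe()["tcp_pos"]; print(proj("side",p)); 
cv2.imwrite("pics/c10.png",cv2.resize(s[85:155,335:415],(400,350),interpolation=cv2.INTER_CUBIC)[:,:,::-1])
E
```

```text
time_s: 19.58
tcp_pos: [0.4581, -0.3892, 0.0149]
tool_rot: [0.0, 0.301, 0.954, -0.0]
contact_force: [-1.2, 1.6, 5.7]
grip_width: 0.0348
grasp_force: 30.0
time_s: 20.25
tcp_pos: [0.4591, -0.3901, 0.1103]
tool_rot: [0.002, 0.301, 0.954, -0.001]
contact_force: [0.8, -0.7, -0.6]
grip_width: 0.035
grasp_force: 30.3
t 20.2 tcp [ 459.1 -390.1  110.3] close 55.0 tilt 0.26 w 35.0 gf 30.3 j7 1.63 | spin -7.0 shift [-2.59 14.47 -0.02]
(np.float64(373.426678163641), np.float64(108.85735498367299))
```

View pics/c10.png

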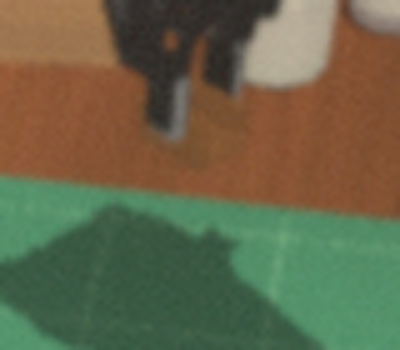

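The stand is held, its wood visible between the fingers. Carrying it to the far-x recess.

```bash
python3 -m jog '[[0,0,0,-0.88,-0.3],[0,0,0,-0.88,-0.3],[0,0,0,-0.88,-0.3],[0,0,0,-0.88,-0.3],[0,0,0,-0.87,-0.3],[0,0,0,-0.87,-0.3],[0,0,0,-0.87,-0.3],[0,0,0,-0.87,-0.3],[-0.13,0.7,0,0,-0.3],[-0.13,0.7,0,0,-0.3],[-0.13,0.7,0,0,-0.3],[-0.13,0.7,0,0,-0.3],[-0.13,0.7,0,0,-0.3],[-0.13,0.7,0,0,-0.3],[-0.13,0.7,0,0,-0.3],[-0.13,0.7,0,0,-0.3],[-0.13,0.7,0,0,-0.3],[-0.13,0.7,0,0,-0.3]]';  python3 -m jog '[[-0.13,0.7,0,0,-0.3],[-0.13,0.7,0,0,-0.3],[-0.13,0.7,0,0,-0.3],[-0.13,0.7,0,0,-0.3],[-0.13,0.7,0,0,-0.3],[-0.13,0.7,0,0,-0.3],[-0.13,0.7,0,0,-0.3],[-0.13,0.7,0,0,-0.3],[-0.13,0.7,0,0,-0.3],[-0.13,0.7,0,0,-0.3],[0,0.4,0,0,-0.3],[0,0,0,0,-0.3],[0,0,0,0,-0.3]]'; python3 plan.py 562.7 188.5 24.5 90
python3 - <<'E'
from h import *
s=snap("side","s8"); p=ctrl.observe()["tcp_pos"]; print(proj("side",p)); 
cv2.imwrite("pics/c11.png",cv2.resize(s[245:335,240:400],(800,450),interpolation=cv2.INTER_CUBIC)[:,:,::-1])
E
```

```text
time_s: 21.8
tcp_pos: [0.5098, -0.1077, 0.1065]
tool_rot: [-0.0, -0.0, 1.0, -0.0]
contact_force: [1.4, -0.4, -0.7]
grip_width: 0.0352
grasp_force: 30.3
time_s: 22.88
tcp_pos: [0.5613, 0.1876, 0.1062]
tool_rot: [-0.0, -0.001, 1.0, -0.0]
contact_force: [0.0, 0.5, -0.3]
grip_width: 0.0349
grasp_force: 30.3
t 22.9 tcp [561.3 187.6 106.2] close 90.1 tilt 0.04 w 34.9 gf 30.3 j7 1.1 | spin 0.02 shift [-0.04  0.02  2.04]
(np.float64(283.07279512212165), np.float64(269.4091799520859))
```

View pics/c11.png

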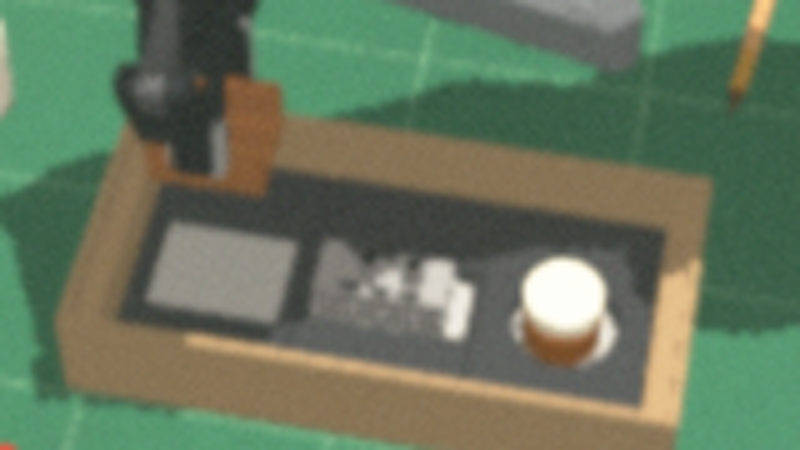

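```bash
python3 - <<'E'
from h import *
g=lambda x,y,z:(onz("side",240+x/5,245+y/5,z/1000)*1000).round(1)
print("stand bottom near L,R",g(148,178,91),g(266,196,91))
print("recess floor far L,R",g(178,222,8),g(300,238,8)," foam top near L,R",g(146,306,18),g(278,322,18))
print("house bottom near right",g(440,335,8.),"recess near right floor",g(465,340,18), "house top right",g(450,262,28))
print("pot L,R mid",g(522,335,15),g(606,320,15),"rec L R",g(512,325,12),g(617,325,12))
E
```

```text
stand bottom near L,R [584.  206.4  91. ] [537.6 205.9  91. ]
recess floor far L,R [588.5 166.3   8. ] [536.4 164.3   8. ]  foam top near L,R [588.  216.3  18. ] [533.9 213.4  18. ]
house bottom near right [470.2 200.2   8. ] recess near right floor [458.9 207.2  18. ] house top right [470.4 178.1  28. ]
pot L,R mid [437.2 198.4  15. ] [405.2 184.7  15. ] rec L R [442.1 192.4  12. ] [400.6 184.2  12. ]
```

In the same camera the stand (560.8, 188.2) is within 1–2 mm of its recess (561.5, 190). Placing it, then checking the house, which looks pushed toward +x.

```bash
python3 -m jog '[[0,0.03,0.2,0,-0.3],[0,0,0.3,0,-0.3],[0,0,0.3,0,-0.3],[0,0,0.3,0,-0.3],[0,0,0.25,0,-0.3],[0,0,0.25,0,-0.3],[0,0,0.2,0,-0.3],[0,0,0.14,0,-0.3],[0,0,0.1,0,-0.3],[0,0,0,0,-0.3],[0,0,0,0,-0.3]]'; python3 -m jog '[[0,0,0,0,0.2],[0,0,0,0,0.2],[0,0,0,0,0.2],[0,0,-0.15,0,0.2],[0,0,-0.25,0,0.2],[0,0,-0.3,0,0.2],[0,0,-0.4,0,0.2],[0,0,-0.4,0,0.2],[0,0,-0.4,0,0.2],[0,0,-0.4,0,0.2],[0.2,-0.7,-0.2,0,0.2],[0.2,-0.7,0,0,0.2],[0.2,-0.7,0,0,0.2],[0.2,-0.7,0,0,0.2],[0.2,-0.7,0,0,0.2],[0.2,-0.7,0,0,0.2],[0,-0.7,0,0,0.2],[0,-0.5,0,0,0.2],[0,0,0,0,0.2]]'; python3 plan.py 491.4 17 110 78
python3 - <<'E'
from h import *
s=snap("side","s9"); t=snap("top","t9")
a=cv2.resize(s[255:335,245:395],(800,427),interpolation=cv2.INTER_CUBIC); b=cv2.resize(t[195:295,230:295],(110,169),interpolation=cv2.INTER_CUBIC); b=cv2.rotate(cv2.resize(t[198:296,234:290],(0,0),fx=3,fy=3,interpolation=cv2.INTER_CUBIC),cv2.ROTATE_90_COUNTERCLOCKWISE)
b=cv2.copyMakeBorder(b,0,0,0,800-b.shape[1],cv2.BORDER_CONSTANT); cv2.imwrite("pics/c12.png",np.vstack([a,b])[:,:,::-1])
E
```

```text
time_s: 23.85
tcp_pos: [0.5619, 0.1882, 0.025]
tool_rot: [0.0, -0.0, 1.0, 0.0]
contact_force: [0.6, 0.5, 0.4]
grip_width: 0.035
grasp_force: 30.3
time_s: 25.43
tcp_pos: [0.5139, -0.0324, 0.1263]
tool_rot: [0.001, 0.002, 1.0, -0.001]
contact_force: [0.8, -1.4, -0.9]
grip_width: 0.0511
grasp_force: 0.0
t 25.4 tcp [513.9 -32.4 126.3] close 89.7 tilt 0.12 w 51.1 gf 0.0 j7 1.46 | spin 2.35 shift [0.81 1.09 0.4 ]
```

View pics/c12.png

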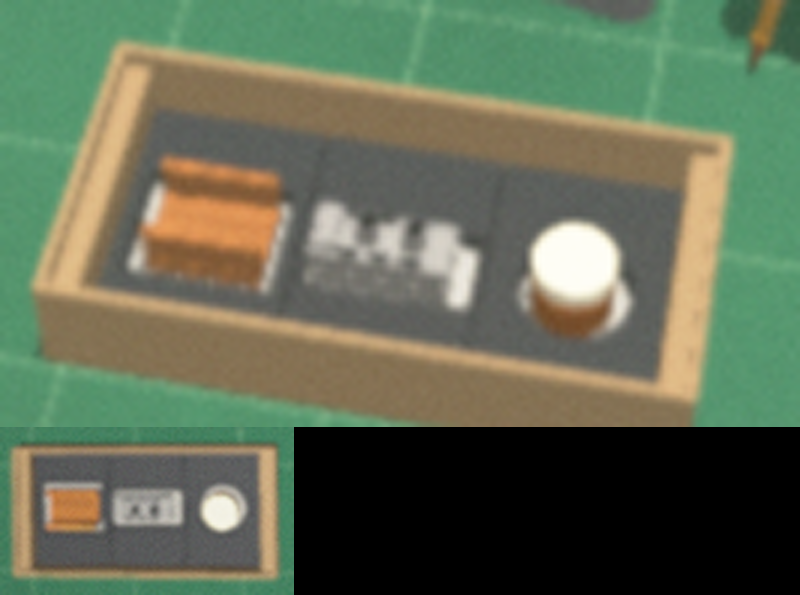

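The stand and pot are seated. The house is in its recess but shifted to the +x end, with about 10 mm of pale gap at its −x end at (463,275). I'll regrip it, lift a little and shift it 4 mm toward −x.

```bash
python3 -m jog '[[0.05,0.6,0,0,0],[0.05,0.6,0,0,-0.1],[0.05,0.6,0,0,-0.1],[0.05,0.6,0,0,-0.1],[0.05,0.6,0,0,-0.1],[0.05,0.6,0,0,-0.1],[0.05,0.6,0,0,-0.1],[0.05,0.6,0,0,-0.1],[0.05,0.6,0,0,-0.1],[0,0.13,0,0,-0.1],[0,0,0,0,-0.1],[0,0,0,0,-0.1]]'; python3 plan.py 494.5 188 26 90
```

```text
time_s: 26.53
tcp_pos: [0.4956, 0.1936, 0.1252]
tool_rot: [0.0, -0.001, 1.0, -0.0]
contact_force: [0.0, -0.5, 0.5]
grip_width: 0.0386
grasp_force: 0.0
t 26.5 tcp [495.6 193.6 125.2] close 90.1 tilt 0.01 w 38.6 gf 0.0 j7 1.04 | spin 0.02 shift [ 0.03 -0.14  2.48]
```

```bash
python3 -m jog '[[0.03,-0.14,0.25,0,-0.1],[0,0,0.3,0,-0.1],[0,0,0.3,0,-0.1],[0,0,0.3,0,-0.1],[0,0,0.3,0,-0.1],[0,0,0.3,0,-0.1],[0,0,0.25,0,-0.1],[0,0,0.2,0,-0.1],[0,0,0.15,0,-0.1],[0,0,0.1,0,-0.1],[0,0,0.03,0,-0.1],[0,0,0,0,-0.1]]'; python3 -m jog '[[0,0,0,0,-0.6],[0,0,0,0,-0.6],[0,0,0,0,-0.6],[0,0,0,0,-0.6],[0,0,-0.15,0,-0.6],[0,0,-0.2,0,-0.6],[0.1,0,0,0,-0.6],[0,0,0,0,-0.6],[0,0,0.2,0,-0.6],[0,0,0.15,0,-0.6],[0,0,0,0,-0.6],[0,0,0,0,-0.6]]'; python3 plan.py 490.5 188 25
```

```text
time_s: 27.53
tcp_pos: [0.4946, 0.1877, 0.0257]
tool_rot: [-0.0, -0.0, 1.0, -0.0]
contact_force: [-0.2, 0.2, -0.0]
grip_width: 0.0382
grasp_force: 0.0
time_s: 28.53
tcp_pos: [0.4902, 0.1875, 0.0247]
tool_rot: [-0.001, -0.0, 1.0, -0.0]
contact_force: [0.6, 1.1, 0.5]
grip_width: 0.0201
grasp_force: 41.1
t 28.5 tcp [490.2 187.5  24.7] close 90.0 tilt 0.07 w 20.1 gf 41.1 j7 1.02 | spin 0.0 shift [-0.01  0.01 -0.01]
```

```bash
python3 -m jog '[[0,0,0,0,-0.1],[0,0,0,0,-0.1],[0,0,0,0,-0.1],[0,0,-0.15,0,-0.1],[0,0,-0.25,0,-0.1],[0,0,-0.3,0,-0.1],[0,0,-0.4,0,-0.1],[0,0,-0.4,0,-0.1],[0,0,-0.4,0,-0.1],[0,0,-0.3,0,-0.1],[0.03,-0.7,0,0.3,0.5],[0.03,-0.7,0,0.3,1],[0.03,-0.7,0,0.3,1],[0.03,-0.7,0,0,1],[0.03,-0.7,0,0,1],[0.03,-0.7,0,0,1],[0.03,-0.7,0,0,1],[0.03,-0.7,0,0,1]]'; python3 -m jog '[[0.03,-0.7,0,0,1],[0.03,-0.7,0,0,1],[0.03,-0.7,0,0,1],[0.03,-0.7,0,0,1],[0,-0.7,0,0,1],[0,-0.6,0,0,1],[0,0,0,0,1],[0,0,0,0,1]]'; python3 plan.py 468 -210 5 85.5;  python3 - <<'E'
from meas import *
S=np.mean([ctrl.get_image("side") for _ in range(4)],0); T=np.mean([ctrl.get_image("top") for _ in range(3)],0)
np.savez("im1.npz",t=T,s=S)
# profile of house along box axis in the side view: project line at z=.028 (top of house block) and the foam top
for z,y in((.028,188),(.018,188),(.018,203),(.018,173)):
    xs=np.arange(450,535,3.0); print(z,y,[ (int(x),int(S[int(round(v)),int(round(u))].mean())) for x in xs for u,v in [proj("side",(x/1000,y/1000,z))]])
xs=np.arange(450,535,3.0); print("top",[ (int(x),int(T[int(round(v)),int(round(u))].mean())) for x in xs for u,v in [proj("top",(x/1000,.188,.022))]])
E
```

```text
time_s: 30.03
tcp_pos: [0.4679, -0.0366, 0.1151]
tool_rot: [0.001, 0.039, 0.999, 0.0]
contact_force: [1.2, -0.9, 0.6]
grip_width: 0.0856
grasp_force: 0.0
time_s: 30.7
tcp_pos: [0.4502, -0.1995, 0.1148]
tool_rot: [0.001, 0.04, 0.999, -0.0]
contact_force: [0.4, 0.5, -0.2]
grip_width: 0.0851
grasp_force: 0.0
t 30.7 tcp [ 450.2 -199.5  114.8] close 85.4 tilt 0.07 w 85.1 gf 0.0 j7 1.74 | spin -0.03 shift [-0.46 -0.22  2.75]
0.028 188 [(450, 93), (453, 91), (456, 87), (459, 98), (462, 176), (465, 184), (468, 204), (471, 205), (474, 182), (477, 139), (480, 116), (483, 123), (486, 159), (489, 204), (492, 199), (495, 132), (498, 118), (501, 130), (504, 166), (507, 193), (510, 185), (513, 204), (516, 203), (519, 175), (522, 145), (525, 100), (528, 86), (531, 92), (534, 151)]
0.018 188 [(450, 91), (453, 92), (456, 87), (459, 93), (462, 187), (465, 188), (468, 201), (471, 204), (474, 200), (477, 180), (480, 122), (483, 138), (486, 187), (489, 173), (492, 167), (495, 150), (498, 158), (501, 168), (504, 137), (507, 153), (510, 150), (513, 158), (516, 157), (519, 187), (522, 197), (525, 139), (528,
[... 379 characters left out ...]
5)]
0.018 173 [(450, 92), (453, 92), (456, 87), (459, 82), (462, 93), (465, 132), (468, 171), (471, 192), (474, 196), (477, 146), (480, 103), (483, 102), (486, 146), (489, 158), (492, 153), (495, 107), (498, 83), (501, 68), (504, 113), (507, 108), (510, 161), (513, 192), (516, 202), (519, 167), (522, 122), (525, 87), (528, 86), (531, 88), (534, 93)]
top [(450, 92), (453, 84), (456, 104), (459, 141), (462, 155), (465, 173), (468, 187), (471, 190), (474, 175), (477, 138), (480, 111), (483, 160), (486, 186), (489, 184), (492, 156), (495, 117), (498, 104), (501, 141), (504, 171), (507, 178), (510, 183), (513, 187), (516, 196), (519, 195), (522, 160), (525, 112), (528, 85), (531, 89), (534, 108)]
```

The pale gaps at the house ends are now about 5 and 8 mm, so it is centred and level. Now gripping the divider by its long strips.

```bash
python3 -m jog '[[-0.23,-0.11,0.3,0,1],[-0.23,-0.11,0.3,0,1],[0,0,0.3,0,1],[0,0,0.3,0,1],[0,0,0.3,0,1],[0,0,0.3,0,1],[0,0,0.3,0,1],[0,0,0.25,0,1],[0,0,0.2,0,1],[0,0,0.1,0,1],[0,0,0.07,0,1],[0,0,0,0,1],[0,0,0,0,1]]'; python3 plan.py 468 -210 5 85.5; python3 -m jog '[[0,0,0,0,0],[0,0,0,0,0],[0,0,0,0,0],[0,0,0,0,0],[0,0,0,0,0],[0,0,0,0,0],[0,0,0,0,0]]' 45; python3 -m jog '[[0,0,-0.15,0,0],[0,0,-0.2,0,0],[0,0,-0.3,0,0],[0,0,-0.3,0,0],[0,0,-0.3,0,0],[0,0,-0.3,0,0],[0,0,-0.3,0,0],[0,0,-0.3,0,0],[0,0,-0.3,0,0],[0,0,-0.3,0,0],[0,0,0,0,0]]'; python3 plan.py 491 188.5 120 90
```

```text
time_s: 32.13
tcp_pos: [0.4681, -0.2087, 0.0052]
tool_rot: [0.0, 0.039, 0.999, -0.0]
contact_force: [0.7, 0.0, 0.9]
grip_width: 0.0854
grasp_force: 0.0
t 32.1 tcp [ 468.1 -208.7    5.2] close 85.5 tilt 0.02 w 85.4 gf 0.0 j7 1.73 | spin 0.0 shift [ 0.   -0.03  0.  ]
time_s: 32.72
tcp_pos: [0.4682, -0.2087, 0.0054]
tool_rot: [0.0, 0.039, 0.999, -0.0]
contact_force: [-1.3, -0.1, 9.6]
grip_width: 0.0492
grasp_force: 45.2
time_s: 33.63
tcp_pos: [0.4689, -0.209, 0.1178]
tool_rot: [0.002, 0.039, 0.999, -0.001]
contact_force: [0.4, -1.1, -0.5]
grip_width: 0.0484
grasp_force: 47.6
t 33.6 tcp [ 468.9 -209.   117.8] close 85.5 tilt 0.21 w 48.4 gf 47.6 j7 1.75 | spin -0.9 shift [-0.55  9.94 -0.06]
```

The divider is held (48.4 mm at 47 N) and lifted. Carrying it over the box.

```bash
python3 -m jog '[[0,0,0,-0.45,0],[0,0,0,-0.45,0],[-0.03,0.4,0,0,0],[-0.04,0.6,0,0,0],[-0.03,0.6,0,0,0],[-0.04,0.6,0,0,0],[-0.03,0.6,0,0,0],[-0.04,0.6,0,0,0],[-0.03,0.6,0,0,0],[-0.04,0.6,0,0,0],[-0.03,0.6,0,0,0],[-0.04,0.6,0,0,0],[-0.03,0.6,0,0,0],[-0.04,0.6,0,0,0],[-0.03,0.6,0,0,0],[-0.04,0.6,0,0,0],[-0.03,0.6,0,0,0],[-0.03,0.6,0,0,0],[0,0.55,0,0,0],[0,0.55,0,0,0]]';python3 -m jog '[[0,0,0,0,0],[0,0,0,0,0]]'; python3 plan.py 491 188.5 120 90; python3 - <<'E'
from meas import *
for n in("top","side"): snap(n,n+"10")
S=cv2.imread("pics/side10.png")[:,:,::-1]
p=ctrl.observe()["tcp_pos"]*1000; z=p[2]-.5
C=[(604,239.5),(604,137.5),(378,137.5),(378,239.5)]
print([tuple(np.round(proj("side",np.array([x+p[0]-491,y+p[1]-188.5,z])/1000),1)) for x,y in C])
d=np.load("im0.npz")
# scan along x-line and y-line: predicted board-top plane
for y in (150,230):
    for lo,hi in((594,616),(366,390)):
        print(y,[(int(x),*map(int,S[int(round(v)),int(round(u))])) for x in np.arange(lo,hi,2) for u,v in [proj("side",(x/1000,y/1000,z/1000))]])
for x in (420,560):
    print(x,[(int(y),*map(int,S[int(round(v)),int(round(u))])) for y in np.arange(228,256,2) for u,v in [proj("side",(x/1000,y/1000,z/1000))]])
E
```

```text
time_s: 35.3
tcp_pos: [0.4896, 0.2126, 0.1151]
tool_rot: [0.0, -0.0, 1.0, 0.0]
contact_force: [0.9, 0.6, -0.8]
grip_width: 0.0487
grasp_force: 47.6
time_s: 35.47
tcp_pos: [0.4894, 0.2124, 0.1149]
tool_rot: [-0.0, -0.001, 1.0, 0.0]
contact_force: [-0.3, 0.1, -0.7]
grip_width: 0.0482
grasp_force: 47.6
t 35.5 tcp [489.4 212.4 114.9] close 90.1 tilt 0.01 w 48.2 gf 47.6 j7 1.0 | spin 0.03 shift [-0.04 -0.6  -0.13]
[(np.float64(250.6), np.float64(294.9)), (np.float64(265.7), np.float64(253.0)), (np.float64(381.3), np.float64(270.7)), (np.float64(374.7), np.float64(315.5))]
150 [(594, 93, 157, 117), (596, 88, 153, 113), (598, 87, 153, 114), (600, 89, 154, 112), (602, 92, 155, 116), (604, 92, 157, 114), (606, 88, 154, 113), (608, 88, 153, 113), (610, 89, 155, 115), (612, 89, 153, 114), (614, 89, 153, 114)]
150 [(366, 62, 96, 74), (368, 61, 91, 69), (370, 64, 89, 66), (372, 61, 94, 70), (374, 63, 100, 74), (376, 61, 98, 72), (378, 61, 97, 74), (380, 64, 98, 74), (382, 61, 100, 75), (384, 72, 113, 85), (386, 76, 125, 92), (388, 81, 137, 101)]
230 [(594, 75, 79, 74), (596, 71, 76, 68), (598, 72
[... 345 characters left out ...]
 193, 138), (382, 229, 194, 141), (384, 228, 192, 139), (386, 229, 193, 140), (388, 227, 191, 135)]
420 [(228, 88, 90, 86), (230, 76, 79, 73), (232, 69, 68, 63), (234, 105, 93, 75), (236, 183, 153, 112), (238, 223, 185, 136), (240, 226, 190, 137), (242, 226, 190, 137), (244, 229, 193, 140), (246, 228, 192, 137), (248, 230, 194, 141), (250, 227, 192, 136), (252, 227, 191, 139), (254, 228, 192, 139)]
560 [(228, 66, 68, 63), (230, 67, 72, 67), (232, 66, 67, 62), (234, 100, 88, 74), (236, 100, 88, 74), (238, 156, 129, 97), (240, 221, 184, 134), (242, 224, 186, 134), (244, 226, 190, 138), (246, 228, 192, 140), (248, 227, 190, 137), (250, 229, 194, 143), (252, 229, 194, 143), (254, 229, 194, 141)]
```

```bash
cat >> meas.py <<'E'
def fit(im,a,b,ch,hw=5,lo=.12,hi=.88):
    im=cv2.GaussianBlur(im.astype(float),(0,0),.7); a,b=np.array(a,float),np.array(b,float); L=np.hypot(*(b-a)); e=(b-a)/L; n=np.array([-e[1],e[0]]); k=np.arange(-hw,hw+.1,.25); P=[]
    for x in np.linspace(lo,hi,60):
        q=(a+x*L*e+k[:,None]*n).astype(np.float32); v=cv2.remap(im,q[:,0][None],q[:,1][None],cv2.INTER_LINEAR)[0]@np.array(ch,float)
        g=np.abs(np.gradient(v)); P.append(k[g.argmax()])
    P=np.array(P); p=np.polyfit(np.linspace(lo,hi,60),P,1)
    for _ in range(5):
        r=P-np.polyval(p,np.linspace(lo,hi,60)); ok=np.abs(r)<max(.8,1.5*np.median(np.abs(r))); p=np.polyfit(np.linspace(lo,hi,60)[ok],P[ok],1)
    return np.polyval(p,[0,1]),ok.sum(),n
E
python3 - <<'E'
from meas import *
p=ctrl.observe()["tcp_pos"]*1000
for n,zz in(("side",-.4),("top",-.4)):
    im=cv2.imread(f"pics/{n}10.png")[:,:,::-1]
    C=[(113,51),(113,-51),(-113,-51),(-113,51)]
    Q=[proj(n,np.array([p[0]+x,p[1]+y,p[2]+zz])/1000) for x,y in C]
    for i,(nm) in enumerate(("+x end","far side -y","-x end","near +y")):
        a,b=Q[i],Q[(i+1)%4]; o,m,nr=fit(im,a,b,[1,-1,0],7); print(n,nm,np.round(a,1),np.round(b,1),"offs px",o.round(2),"n",m,"normal",nr.round(2))
E
```

```text
side +x end [250.6 294.9] [265.7 253. ] offs px [-3.56 -3.31] n 60 normal [0.94 0.34]
side far side -y [265.7 253. ] [381.3 270.7] offs px [0.26 0.51] n 50 normal [-0.15  0.99]
side -x end [381.3 270.7] [374.7 315.5] offs px [-1.78 -3.23] n 52 normal [-0.99 -0.14]
side near +y [374.7 315.5] [250.6 294.9] offs px [-1.86 -1.92] n 37 normal [ 0.16 -0.99]
top +x end [229.9 200.2] [268.6 199.8] offs px [-2.66 -2.3 ] n 37 normal [0.01 1.  ]
top far side -y [268.6 199.8] [268.3 285.8] offs px [-0.03 -2.54] n 32 normal [-1. -0.]
top -x end [268.3 285.8] [228.7 286.2] offs px [-9.75 -0.03] n 40 normal [-0.01 -1.  ]
top near +y [228.7 286.2] [229.9 200.2] offs px [-6.63  3.51] n 38 normal [1.   0.01]
```

The end edges got confused with the box rim behind them. I'll raise the board clear of the rim and measure again.

```bash
python3 -m jog '[[0,-0.3,-0.3,0,0],[0,-0.4,-0.4,0,0],[0,-0.5,-0.5,0,0],[0,-0.5,-0.5,0,0],[0,-0.5,-0.4,0,0],[0,-0.4,-0.3,0,0],[0,0,0,0,0],[0,0,0,0,0],[0,0,0,0,0]]'; python3 - <<'E'
from meas import *
im=np.mean([ctrl.get_image("side") for _ in range(3)],0); tp=ctrl.get_image("top"); p=ctrl.observe()["tcp_pos"]*1000; print(p.round(1))
n="side"
C=[(113,51),(113,-51),(-113,-51),(-113,51)]
Q=[proj(n,np.array([p[0]+x,p[1]+y,p[2]-.4])/1000) for x,y in C]
for i,(nm) in enumerate(("+x end","far side -y","-x end","near +y")):
    a,b=Q[i],Q[(i+1)%4]; o,m,nr=fit(im,a,b,[1,-1,0],6); print(n,nm,np.round(a,1),np.round(b,1),"offs px",o.round(2),"n",m,"normal",nr.round(2))
print("px per mm x",np.hypot(*(np.array(Q[1])-Q[2]))/226,"y",np.hypot(*(np.array(Q[0])-Q[1]))/102)
E
python3 plan.py 491 188.5 80 90
```

```text
time_s: 36.32
tcp_pos: [0.4897, 0.1068, 0.2111]
tool_rot: [0.0, 0.0, 1.0, 0.0]
contact_force: [-0.6, 0.3, -0.4]
grip_width: 0.0485
grasp_force: 47.6
[489.6 107.7 210.5]
side +x end [261.5 218.2] [275.9 181.7] offs px [-3.6  -3.27] n 60 normal [0.93 0.37]
side far side -y [275.9 181.7] [392.2 197. ] offs px [-0.22 -0.05] n 47 normal [-0.13  0.99]
side -x end [392.2 197. ] [386.5 236.1] offs px [3.42 2.79] n 60 normal [-0.99 -0.14]
side near +y [386.5 236.1] [261.5 218.2] offs px [-1.82 -1.56] n 59 normal [ 0.14 -0.99]
px per mm x 0.5189665847469925 y 0.385081145323773
t 36.5 tcp [489.6 107.7 210.5] close 90.1 tilt 0.05 w 48.5 gf 47.6 j7 1.21 | spin 0.01 shift [-0.04  2.02  3.26]
```

The board reads about 6 mm toward +x of the TCP at this height. To cancel camera bias I'll measure it at rim height next to the box and compare with the box's own raw reading.

```bash
python3 -m jog '[[0.03,-0.3,0.3,0,0],[0.03,-0.4,0.3,0,0],[0.03,-0.35,0.4,0,0],[0,0,0.4,0,0],[0,0,0.4,0,0],[0,0,0.4,0,0],[0,0,0.4,0,0],[0,0,0.4,0,0],[0,0,0.3,0,0],[0,0,0.2,0,0],[0,0,0.15,0,0],[0,0,0.06,0,0],[0,0,0,0,0],[0,0,0,0,0]]'; cat > m2.py <<'E'
from meas import *
im={"side":np.mean([ctrl.get_image("side") for _ in range(4)],0),"top":np.mean([ctrl.get_image("top") for _ in range(3)],0)}; p=ctrl.observe()["tcp_pos"]*1000; print(p.round(1))
np.savez("im2.npz",**im)
C=[(113,51),(113,-51),(-113,-51),(-113,51)]
for n in im:
    Q=[proj(n,np.array([p[0]+x,p[1]+y,p[2]-.4])/1000) for x,y in C]
    for i,(nm) in enumerate(("+x end","far side -y","-x end","near +y")):
        a,b=Q[i],Q[(i+1)%4]; o,m,nr=fit(im[n],a,b,[1,-1,0],6)
        w=[(onz(n,*(np.array(c)+k*nr),p[2]/1000-.0004)[:2]*1000).round(1).tolist() for c,k in((a,o[0]),(b,o[1]))]
        print(n,nm,"offs px",o.round(2),"n",m,w)
E
python3 m2.py; python3 - <<'E'
# box rim again by the same fit, raw
from meas import *
d=np.load("im0.npz"); im={"side":d['s'],"top":d['t']}
for n in im:
    C=[(612,247.5),(612,129.5),(370,129.5),(370,247.5)]
    Q=[proj(n,(x/1000,y/1000,.048)) for x,y in C]
    for i in range(4):
        a,b=Q[i],Q[(i+1)%4]; o,m,nr=fit(im[n],a,b,[1,-1,0],5)
        w=[(onz(n,*(np.array(c)+k*nr),.048)[:2]*1000).round(1).tolist() for c,k in((a,o[0]),(b,o[1]))]
        print("box",n,i,"offs px",o.round(2),m,w)
E
```

```text
time_s: 37.68
tcp_pos: [0.4865, 0.0655, 0.0629]
tool_rot: [0.0, -0.0, 1.0, 0.0]
contact_force: [0.9, -0.3, -0.4]
grip_width: 0.0483
grasp_force: 47.5
[486.4  65.4  62.7]
side +x end offs px [-3.21 -3.09] n 60 [[606.4, 114.9], [606.6, 12.6]]
side far side -y offs px [0.06 0.32] n 48 [[599.4, 14.6], [373.4, 15.3]]
side -x end offs px [-5.3  0.1] n 47 [[362.1, 14.4], [373.6, 116.4]]
side near +y offs px [-1.87 -1.89] n 60 [[373.5, 121.3], [598.7, 121.5]]
top +x end offs px [-6.48 -2.66] n 43 [[617.6, 116.6], [606.9, 14.4]]
top far side -y offs px [-7.5   6.54] n 37 [[599.5, -6.2], [373.4, 31.9]]
top -x end offs px [-2.22 -0.11] n 37 [[367.5, 14.4], [373.1, 116.4]]
top near +y offs px [-3.82 -5.3 ] n 35 [[373.5, 126.6], [599.6, 130.9]]
box side 0 offs px [-1.56 -1.39] 60 [[615.1, 246.9], [615.0, 128.8]]
box side 1 offs px [-0.04 -0.24] 60 [[612.0, 129.4], [370.0, 128.9]]
box side 2 offs px [0.96 0.94] 60 [[371.9, 129.5], [371.7, 247.6]]
box side 3 offs px [2.07 1.81] 60 [[369.9, 243.0], [612.6, 243.4]]
box top 0 offs px [-0.93 -0.29] 60 [[614.6, 247.6], [612.8, 129.5]]
box top 1 offs px [-1.35 -1.46] 60 [[612.0, 125.7], [370.0, 125.5]]
box top 2 offs px [-1.08 -0.76] 60 [[367.1, 129.5], [367.9, 247.5]]
box top 3 offs px [-0.1  -1.09] 58 [[370.0, 247.8], [612.1, 250.5]]
```

In raw side readings the board (+x end 606.5, far side 15.0 at TCP 486.4, 65.4) and the box rim (615.0, 371.8, far side 129.2) give a TCP target of (487, 187.6). Moving there and lowering.

```bash
python3 -m jog '[[0,0.3,-0.1,0,0],[0,0.5,0,0,0],[0,0.5,0,0,0],[0,0.5,0,0,0],[0,0.5,0,0,0],[0,0.4,0,0,0],[0,0.3,0,0,0],[0,0.05,0,0,0],[0,0,0,0,0],[0,0,0,0,0],[0,0,0,0,0]]'; python3 plan.py 487 187.6 46.5 90; python3 m2.py
```

```text
time_s: 38.95
tcp_pos: [0.4863, 0.1863, 0.0665]
tool_rot: [-0.0, 0.0, 1.0, -0.0]
contact_force: [0.3, 1.0, 0.1]
grip_width: 0.0487
grasp_force: 47.6
t 39.0 tcp [486.3 186.3  66.5] close 89.9 tilt 0.03 w 48.7 gf 47.6 j7 1.06 | spin -0.01 shift [-0.02  0.03  0.5 ]
[486.3 187.2  66.5]
side +x end offs px [-5.07 -4.83] n 59 [[609.4, 236.3], [609.6, 134.0]]
side far side -y offs px [-0.21 -0.19] n 49 [[599.4, 135.7], [373.3, 135.7]]
side -x end offs px [-0.32 -1.06] n 60 [[372.7, 136.2], [371.4, 238.1]]
side near +y offs px [-0.28 -3.53] n 53 [[373.3, 238.8], [598.2, 246.2]]
top +x end offs px [-1.53 -4.53] n 34 [[603.6, 238.3], [612.0, 136.3]]
top far side -y offs px [-4.16 -6.65] n 44 [[599.2, 124.8], [373.1, 118.4]]
top -x end offs px [ 8.72 -8.11] n 36 [[396.6, 136.5], [351.7, 237.7]]
top near +y offs px [-1.3  -6.08] n 39 [[373.4, 241.7], [599.7, 254.8]]
```

```bash
python3 -m jog '[[-0.02,0.02,0.1,0,0],[0,0,0.1,0,0],[0,0,0.1,0,0],[0,0,0.1,0,0],[0,0,0.05,0,0],[0,0,0.04,0,0],[0,0,0,0,0],[0,0,0,0,0]]'; python3 plan.py 487 187.6 46.5 90
```

```text
time_s: 39.97
tcp_pos: [0.487, 0.1882, 0.0468]
tool_rot: [-0.0, -0.0, 1.0, -0.0]
contact_force: [-0.1, 1.0, -1.7]
grip_width: 0.0489
grasp_force: 47.6
t 40.0 tcp [487.  188.2  46.8] close 90.0 tilt 0.01 w 48.9 gf 47.6 j7 1.05 | spin 0.0 shift [ 0.   -0.01  0.01]
```

The board is below the rim with no contact force. Releasing, rising and checking how it lies.

```bash
python3 -m jog '[[0,0,0,0,0.45],[0,0,0,0,0.45],[0,0,0,0,0.45],[0,0,0,0,0.45],[0,0,-0.2,0,0.45],[0,0,-0.3,0,0.45],[0,0,-0.4,0,0.45],[0,0,-0.4,0,0.45],[0,0,-0.4,0,0.45],[0,0,-0.4,0,0.45],[0,-0.7,0,0.5,0.7],[0,-0.7,0,0.5,1],[0,-0.7,0,0.5,1],[0,-0.7,0,0.5,1],[0,-0.7,0,0.34,1],[0,-0.6,0,0,1],[0,0,0,0,1],[0,0,0,0,1]]'; python3 plan.py 491 17 110 78.3; python3 - <<'E'
from meas import *
im={"side":np.mean([ctrl.get_image("side") for _ in range(4)],0),"top":np.mean([ctrl.get_image("top") for _ in range(2)],0)}
np.savez("im3.npz",**im)
# berth: dark strips on tan board (top of board z=.045, strips z=.057)
for n in im:
    I=im[n]; hs=(I.max(2)<110).astype(np.uint8)
    c0=proj(n,(.4935,.1885,.057)); m=np.zeros((480,640),np.uint8); poly=np.array([proj(n,(.4935+x,.1885+y,.057)) for x,y in((.113,.04),(.113,-.04),(-.113,-.04),(-.113,.04))],np.int32)
    cv2.fillPoly(m,[poly],1); pts=np.argwhere((hs&m)>0)[:,::-1].astype(np.float32); print(n,len(pts),*rect(n,pts,.057))
    for zz,nm,h in((.045,"board",(113,51)),):
        C=[(h[0],h[1]),(h[0],-h[1]),(-h[0],-h[1]),(-h[0],h[1])]; Q=[proj(n,((493.5+x)/1000,(188.5+y)/1000,zz)) for x,y in C]
        for i in range(4):
            a,b=Q[i],Q[(i+1)%4]; o,k,nr=fit(I,a,b,[1,1,1],4); print(n,nm,i,o.round(2),k,[(onz(n,*(np.array(c)+q*nr),zz)[:2]*1000).round(1).tolist() for c,q in((a,o[0]),(b,o[1]))])
E
```

```text
time_s: 41.47
tcp_pos: [0.4701, 0.0245, 0.1316]
tool_rot: [0.0, 0.103, 0.995, 0.0]
contact_force: [-0.4, 0.4, 1.0]
grip_width: 0.0851
grasp_force: 0.0
t 41.5 tcp [470.1  24.5 131.6] close 78.2 tilt 0.04 w 85.1 gf 0.0 j7 1.2 | spin -0.02 shift [-0.55 -0.08  0.54]
side 950 [492.9 193.5] [205.4  54.2] -0.1
side board 0 [-0.73  4.74] 38 [[608.0, 239.2], [596.2, 139.7]]
side board 1 [0.34 0.32] 47 [[606.4, 138.4], [380.5, 138.3]]
side board 2 [3.74 4.15] 41 [[388.0, 137.6], [388.3, 239.7]]
side board 3 [-3.42 -3.67] 60 [[380.6, 247.0], [605.3, 247.8]]
top 330 [490.3 187.5] [203.7  48.4] 0.2
top board 0 [2.97 3.44] 37 [[598.1, 239.3], [596.7, 137.4]]
top board 1 [-4.31 -2.74] 58 [[606.4, 125.5], [380.4, 130.1]]
top board 2 [-0.92 -0.09] 60 [[378.0, 137.5], [380.2, 239.5]]
top board 3 [0.13 1.19] 60 [[380.5, 239.1], [606.4, 236.2]]
```

The berth outline reads centre (490.3, 187.5) from the top and x 492.9 from the side, aligned with the box and at a consistent height. Next the hull.

```bash
python3 -m jog '[[-0.35,-0.06,0.3,0,1],[-0.34,-0.06,0.3,0,1],[0,0,0.35,0,1],[0,0,0.35,0,1],[0,0,0.35,0,1],[0,0,0.35,0,1],[0,0,0.3,0,1],[0,0,0.25,0,1],[0,0,0.2,0,1],[0,0,0.1,0,1],[0,0,0.08,0,1],[0,0,0,0,1],[0,0,0,0,1]]'; python3 plan.py 496 14 14.5 78.3; python3 -m jog '[[0,0,0,0,-0.6],[0,0,0,0,-0.6],[0,0,0,0,-0.6],[0,0,0,0,-0.6],[0,0,0,0,-0.6],[0,0,0,0,-0.6],[0,0,0,0,-0.6],[0,0,0,0,-0.6]]' 45; python3 -m jog '[[0,0,-0.15,0,-0.6],[0,0,-0.2,0,-0.6],[0,0,-0.3,0,-0.6],[0,0,-0.3,0,-0.6],[0,0,-0.3,0,-0.6],[0,0,-0.3,0,-0.6],[0,0,-0.3,0,-0.6],[0,0,0,-0.6,-0.6],[0,0,0,-0.6,-0.6],[0,0,0,-0.6,-0.6],[0,0,0,-0.54,-0.6],[0,0,0,0,-0.6],[0,0,0,0,-0.6]]'; python3 plan.py 493 188.5 100 90
```

```text
time_s: 42.85
tcp_pos: [0.4963, 0.0153, 0.014]
tool_rot: [0.0, 0.102, 0.995, 0.0]
contact_force: [0.1, -0.8, 0.1]
grip_width: 0.0854
grasp_force: 0.0
t 42.8 tcp [496.3  15.3  14. ] close 78.3 tilt 0.02 w 85.4 gf 0.0 j7 1.23 | spin 0.0 shift [ 0.   -0.03 -0.01]
time_s: 43.52
tcp_pos: [0.4962, 0.0152, 0.014]
tool_rot: [0.0, 0.102, 0.995, 0.0]
contact_force: [-1.4, 0.4, 7.5]
grip_width: 0.0226
grasp_force: 44.4
time_s: 44.6
tcp_pos: [0.4962, 0.0151, 0.0882]
tool_rot: [0.0, 0.001, 1.0, 0.0]
contact_force: [-0.7, 0.7, -1.5]
grip_width: 0.0229
grasp_force: 44.4
t 44.6 tcp [496.2  15.1  88.2] close 89.9 tilt 0.03 w 22.9 gf 44.4 j7 1.39 | spin -0.02 shift [ 0.08  4.33 -0.29]
```

```bash
python3 - <<'E'
from meas import *
p=ctrl.observe()["tcp_pos"]*1000
for n in("side","top"):
    I=np.mean([ctrl.get_image(n) for _ in range(4)],0); sat=(I.max(2)-I.min(2)).astype(np.float32)
    for z in((p[2]+8,p[2]+12) if n=="side" else (p[2]+14,)):
        o=[]
        for lo in(575,395):
            xs=np.arange(lo,lo+26,2.); uv=np.array([proj(n,(x/1000,p[1]/1000,z/1000)) for x in xs],np.float32)
            v=cv2.remap(sat,uv[:,0][None],uv[:,1][None],cv2.INTER_LINEAR)[0]; o.append([(int(a),int(b)) for a,b in zip(xs,v)])
        print(n,z.round(1),*o,sep="\n  ")
    # silhouette extremes
    m=(sat<40).astype(np.uint8); poly=np.array([proj(n,((p[0]+x)/1000,(p[1]+y)/1000,(p[2])/1000)) for x,y in((.12e3,25),(.12e3,-25),(-.12e3,-25),(-.12e3,25))],np.int32)
    k=np.zeros((480,640),np.uint8); cv2.fillPoly(k,[poly],1); pts=np.argwhere((m&k)>0)[:,::-1]; print(n,len(pts),pts[pts[:,0].argmin()],pts[pts[:,0].argmax()],pts[pts[:,1].argmin()],pts[pts[:,1].argmax()])
    for q in (pts[pts[:,0].argmin()],pts[pts[:,0].argmax()],pts[pts[:,1].argmin()],pts[pts[:,1].argmax()]): print((onz(n,*q,(p[2]+7)/1000)*1000).round(1))
print(p)
E
```

```text
side
  96.2
  [(575, 3), (577, 3), (579, 3), (581, 3), (583, 3), (585, 4), (587, 5), (589, 18), (591, 40), (593, 59), (595, 66), (597, 66), (599, 66)]
  [(395, 65), (397, 65), (399, 65), (401, 63), (403, 62), (405, 63), (407, 62), (409, 52), (411, 28), (413, 10), (415, 5), (417, 5), (419, 5)]
side
  100.2
  [(575, 5), (577, 5), (579, 5), (581, 6), (583, 7), (585, 10), (587, 13), (589, 23), (591, 42), (593, 59), (595, 65), (597, 65), (599, 66)]
  [(395, 65), (397, 65), (399, 64), (401, 63), (403, 62), (405, 63), (407, 63), (409, 53), (411, 30), (413, 13), (415, 7), (417, 6), (419, 5)]
side 1403 [290 208] [387 230] [307 207] [383 234]
[591.5   8.5  95.2]
[377.1  33.4  95.2]
[555.7  -1.7  95.2]
[384.1  46.4  95.2]
top
  102.2
  [(575, 18), (577, 18), (579, 17), (581, 17), (583, 17), (585, 17), (587, 17), (589, 17), (591, 17), (593, 17), (595, 18), (597, 18), (599, 18)]
  [(395, 18), (397, 18), (399, 17), (401, 18), (403, 18), (405, 17), (407, 17), (409, 19), (411, 17), (413, 17), (415, 17), (417, 19), (419, 19)]
top 1755 [314 196] [333 241] [314 196] [314 285]
[616.4  40.2  95.2]
[494.   -9.   95.2]
[616.4  40.2  95.2]
[378.4  42.3  95.2]
[496.19989252  15.11193441  88.23508179]
```

The hull's raw ends are at 590.5 and 410.7: length 179.8, centre 4.4 mm +x of TCP. The board centre reads 493.2 raw, and the divider was released at TCP y 188.2. So the target is TCP (488.8, 188.2).

```bash
python3 -m jog '[[0.09,0.3,0,0,-0.6],[0.1,0.5,0,0,-0.6],[0,0.5,0,0,-0.6],[0,0.5,0,0,-0.6],[0,0.5,0,0,-0.6],[0,0.5,0,0,-0.6],[0,0.5,0,0,-0.6],[0,0.5,0,0,-0.6],[0,0.4,0,0,-0.6],[0,0.13,0,0,-0.6],[0,0,0,0,-0.6],[0,0,0,0,-0.6]]'; python3 plan.py 488.8 188.2 60 90
```

```text
time_s: 46.0
tcp_pos: [0.4884, 0.1877, 0.0876]
tool_rot: [-0.0, -0.0, 1.0, -0.0]
contact_force: [0.3, -0.8, 0.2]
grip_width: 0.023
grasp_force: 44.4
t 46.0 tcp [488.4 187.7  87.6] close 90.0 tilt 0.04 w 23.0 gf 44.4 j7 1.07 | spin 0.0 shift [-0.01  0.01  0.69]
```

```bash
python3 -m jog '[[-0.01,0.01,0.12,0,-0.6],[0,0,0.15,0,-0.6],[0,0,0.15,0,-0.6],[0,0,0.12,0,-0.6],[0,0,0.08,0,-0.6],[0,0,0.06,0,-0.6],[0,0,0,0,-0.6],[0,0,0,0,-0.6]]'; python3 plan.py 488.8 188.2 60 90
```

```text
time_s: 46.67
tcp_pos: [0.4888, 0.1888, 0.0604]
tool_rot: [-0.0, -0.0, 1.0, -0.0]
contact_force: [-0.2, 0.6, -1.1]
grip_width: 0.023
grasp_force: 44.4
t 46.7 tcp [488.8 188.8  60.4] close 90.0 tilt 0.01 w 23.0 gf 44.4 j7 1.07 | spin 0.0 shift [ 0.   -0.01  0.01]
```

The hull is inside the berth with no contact. Releasing, retreating and checking numerically.

```bash
python3 -m jog '[[0,0,0,0,-0.1],[0,0,0,0,-0.1],[0,0,0,0,-0.1],[0,0,0,0,-0.1],[0,0,-0.1,0,-0.1],[0,0,-0.2,0,-0.1],[0,0,-0.4,0,-0.1],[0,0,-0.4,0,-0.1],[0,0,-0.4,0,-0.1],[0,0,-0.4,0,-0.1],[0,-0.6,-0.1,0,-0.1],[0,-0.6,0,0,-0.1],[0,-0.6,0,0,-0.1],[0,-0.6,0,0,-0.1],[0,-0.6,0,0,-0.1],[0,-0.6,0,0,-0.1],[0,0,0,0,-0.1],[0,0,0,0,-0.1]]'; python3 - <<'E'
from meas import *
I=np.mean([ctrl.get_image("side") for _ in range(4)],0); T=ctrl.get_image("top"); cv2.imwrite("pics/end_side.png",I[:,:,::-1]); cv2.imwrite("pics/end_top.png",T[:,:,::-1])
def scan(im,n,pts):
    uv=np.array([proj(n,np.array(q)/1000) for q in pts],np.float32); return cv2.remap(im.astype(np.float32),uv[:,0][None],uv[:,1][None],cv2.INTER_LINEAR)[0].astype(int)
for z in(73,65):
    for a,b in((570,600),(390,420)): print("x ends z",z,[(x,*scan(I,"side",[(x,188.5,z)])[0]) for x in range(a,b,3)])
for x in(440,540): print("deck across y at x",x,[(y,*scan(I,"side",[(x,y,73)])[0]) for y in range(164,216,4)])
A=np.load("im0.npz")["t"].astype(int); m=np.abs(A-T.astype(int)).sum(2)[118:152,298:380]; print("model diff",m.mean(),m.max())
s=ctrl.observe(); print(s["tcp_pos"],s["contact_force"],s["time_s"])
E
```

```text
time_s: 48.17
tcp_pos: [0.4891, 0.0438, 0.1412]
tool_rot: [0.0, 0.001, 1.0, -0.0]
contact_force: [-0.5, 0.5, 0.2]
grip_width: 0.0385
grasp_force: 0.0
x ends z 73 [(570, np.int64(138), np.int64(140), np.int64(137)), (573, np.int64(131), np.int64(132), np.int64(129)), (576, np.int64(126), np.int64(127), np.int64(125)), (579, np.int64(124), np.int64(126), np.int64(123)), (582, np.int64(111), np.int64(113), np.int64(110)), (585, np.int64(86), np.int64(90), np.int64(85)), (588, np.int64(94), np.int64(96), np.int64(92)), (591, np.int64(127), np.int64(117), np.int64(101)), (594, np.int64(196), np.int64(164), np.int64(123)), (597, np.int64(221), np.int64(185), np.int64(134))]
x ends z 73 [(390, np.int64(132), np.int64(119), np.int64(99)), (393, np.int64(95), np.int64(97), np.int64(93)), (396, np.int64(85), np.int64(86), np.int64(81)), (399, np.int64(75), np.int64(75), np.int64(67)), (402, np.int64(99), np.int64(97), np.int64(89)), (405, np.int64(138), np.int64(139), np.int64(136)), (408, np.int64(143), np.int64(144), np.int64(141)), (411, np.int64(143), np.int64(144), np.int64(142)), (414, n
[... 2071 characters left out ...]
130)), (180, np.int64(135), np.int64(132), np.int64(126)), (184, np.int64(144), np.int64(145), np.int64(142)), (188, np.int64(140), np.int64(142), np.int64(140)), (192, np.int64(142), np.int64(143), np.int64(140)), (196, np.int64(142), np.int64(143), np.int64(140)), (200, np.int64(137), np.int64(137), np.int64(134)), (204, np.int64(105), np.int64(106), np.int64(102)), (208, np.int64(97), np.int64(97), np.int64(93)), (212, np.int64(97), np.int64(99), np.int64(94))]
model diff 10.691535150645624 36
[0.48894164 0.04574675 0.14062604] [-0.52718747  0.46720943 -0.97983664] 48.4167[ WARN:0@5.913] global loadsave.cpp:1063 imwrite_ Unsupported depth image for selected encoder is fallbacked to CV_8U.
```

The hull deck at z = 73 spans x 403–583 (centre 493) and y 178–202 at both stations, so it is level and centred. The model is unchanged. Handing in.

```bash
python3 -c "
from rig import ctrl
print(ctrl.hand_in())"
```

```text
the job is handed in; nothing more can be done
None
```

I packed the kit and handed it in at about 48 s; the hand-in returned no verdict, but my last camera checks showed the deckhouse, stand and pot in their recesses, the divider and hull in place, and the model unmoved.

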